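# Finish the street model with its water tower

### The arm

A 7-joint arm with a two-finger parallel gripper is mounted at the origin on the work surface. World frame = base frame: x ahead of the robot, y to its left, z up, the work surface at z = 0. Lengths are in m, angles in rad, forces in N, time in s.
With the tool pointing down it reaches from about 0.425 to 1.025 m from the base axis. Payload 9.4 kg.
Tool frame: the origin (TCP) lies midway between the tips of the shut fingers; the grasp point (between the pads) lies 19 mm behind it (ctrl.pinch_z is the distance from the TCP to the grasp point, in m); z points along the fingers, y is the direction in which the jaws open and shut (so a half turn about z gives the same grasp; the last joint's range is limited). The gripper opens to 85 mm and grips with 20 to 120 N. Pads are 22 mm wide; open, the fingers measure 114 mm over their backs; the gripper's body (76 mm by 85 mm) begins 54 mm behind the grasp point. The pads swing forward as they close: fully open they stand 13 mm farther back than shut.
Start: joints at [1.178, 0.599, -0.003, 1.599, 0.002, 0.943, -0.08], TCP at [0.225, -0.689, 0.231] pointing down, gripper open.
Joint ranges: [-2.57, 2.57], [-0.35, 1.97], [-1.29, 1.29], [0.11, 2.56], [-1.05, 4.19], [0.11, 1.86], [-2.63, 2.63]. Speed limits (rad/s): [2.22, 2.22, 3.01, 3.01, 3.14, 3.14, 3.14].

### API

Orientations are given as a unit quaternion [w, x, y, z].
In Python, from bench import ctrl, optics gives the robot as it stands.
- The arm moves only by the shell command python3 -m pendant 'ROWS' [FORCE]. ROWS is JSON, a list that holds one entry, the list of rows, each a list of 7 numbers: the shift along the world's x, y, z in cm, then the turn, a rotation vector about the world's x, y, z in degrees, then the closure, from -1 (fully open) to 1 (shut). In form: [[[dx, dy, dz, rx, ry, rz, fingers], ...]]. A call has exactly 5 rows; each row shifts and turns the commanded pose from where the row before left it; what a row does not reach is not made up. A row lasts 1/8 s, in which the tool goes at most 62.5 mm and 10.7 degrees, less where a joint would pass 70% of its speed; a pose out of reach is approached as far as the arm can. A call with a gripper value outside its range is refused whole. The fingers move at their own pace and stop on an object; FORCE is the grip in N (left out, the last holds). Time passes only in rows, so rows that do not move let the fingers close, or fill a call up. It gives the time, the measured TCP pose, the force and the opening at its end, in the units of the state.
- ctrl.observe(): the state, without advancing time (a new reading comes with each control period).
- optics.get_image(name): name is "scene" or "side" or "wrist"; returns (picture, depth): 400x640x3 uint8, blue, green, red; 400x640 float32, m along the optical axis (not along the pixel's ray), 0 where there is no reading.
- optics.calibration(name): a dict with "vfov" (degrees; the focal length in pixels is half the picture's height over the tangent of half this angle, whatever the lens; pixels are square), "cx", "cy" (the principal point, pixels), "rvec" (rotation vector, rad) and "tvec" (3), from world to camera coordinates, as OpenCV has them; the wrist camera has in their place "mount" (4x4, takes a point from camera to tool coordinates, whose origin is the TCP and whose axes are the flange's). Camera axes: x right, y down, z forward; pixel columns grow to the right and rows downward; lengths in m; the calibration is good to about 2 mm. A picture is of the moment at which its call begins: read the wrist's pose just before it. calibration takes no time and is no camera call.
- ctrl.close_job(): hands the job in, once; it reports no verdict.
Trained networks look in the newest picture that a camera, given by its name, has taken for a name from the list of things; names that differ only in an ending like _2 or _b are one class to them, and where a whole thing is asked for, a point or a joint stands for the part that bears it (a point fixed in the world has none). Each returns a list of dicts, best first, with "p" (0 to 1); they miss things now and then, are a little off and sometimes report something else, mostly with a low value. They report only what shows in the picture. A call takes as long as a camera call. They do not tell look-alikes from the thing itself.
- optics.masks_of(camera, label): "region" (400x640 bool, what is visible of it) and "at" ([column, row] in pixels, amid what is visible of it).
The state is a dict: "clock": time; "joint_pos": joint angles; "joint_vel": joint speeds; "joint_torque": joint torques, N m; "tool_pos": TCP position; "tool_rot": TCP orientation; "contact_force": force on the tool from outside, world axes, zero at the start; "ft_torque": the same for the moment, N m; "width": finger opening in m.
Only numpy, scipy, OpenCV 4.12 (cv2) and the standard library are available. Lean on these libraries where they do the work, as an engineer would, in place of code of your own. Each camera call takes 0.05 s, during which the arm holds its last target. There are 200 camera calls.

### The job

Finish the street model: slide the steel straightedge up against both brass pins, on the side away from the podium, and stand every apartment block on the model with a long side against the straightedge's free edge, all in one row. Then lift the straightedge away and lay it flat on the cutting mat without disturbing the row, and fit the one water tower whose flange holes match the studs on the podium (before or after the row) so that it sits flush on the podium; leave the other two towers standing on the table, and leave the glue bottle, varnish tin and paint jar alone.

Things in the scene. Friction and masses are not known exactly. Their poses are not given: they have to be found in the camera images.
- street_model: Framed street model, a fixed board 340 mm (x) x 360 mm (y) x 20 mm. Origin: centre of its underside; x points away from the robot, y left, at yaw 0; top at z = 20 mm. A grey street strip runs along y on its near half; the podium is on the far half (x about +100 mm). The blocks' row belongs on the near side (-x) of the pins.
- pin_left (a point): Top of the left brass stop pin of the model, 8 mm thick, 12 mm high, at x = 0, y = +85 mm of the model.
- pin_right (a point): Top of the right brass stop pin of the model, 8 mm thick, 12 mm high, at x = 0, y = -85 mm of the model.
- podium: White podium 92 x 92 x 22 mm with a dark steel stud plate on top, fixed on the model. Origin: centre of its underside, on the model's top; x, y along its sides. Steel studs 8 mm thick with tapered tips stand 14 mm up from its top: four, at x = +-31 mm, y = +-19 mm, a rectangle.
- tower_1_center (a point): White water tower, loose, 116 mm tall: square foot flange 90 x 90 x 8 mm, shaft, 48 mm drum, roof disc (52 mm wide, top at 86 mm) and on it, centred, a cabin 40 mm long (x) x 24 mm wide (y) x 30 mm high to hold it by. Point: on the axis, 58 mm above the underside. Flange through holes of 12 mm: four, at x, y = (+-31, +-31) mm, a square.
- tower_2_center (a point): White water tower, loose, 116 mm tall: square foot flange 90 x 90 x 8 mm, shaft, 48 mm drum, roof disc (52 mm wide, top at 86 mm) and on it, centred, a cabin 40 mm long (x) x 24 mm wide (y) x 30 mm high to hold it by. Point: on the axis, 58 mm above the underside. Flange through holes of 12 mm: four, at x = +-31 mm, y = +-19 mm, a rectangle.
- tower_3_center (a point): White water tower, loose, 116 mm tall: square foot flange 90 x 90 x 8 mm, shaft, 48 mm drum, roof disc (52 mm wide, top at 86 mm) and on it, centred, a cabin 40 mm long (x) x 24 mm wide (y) x 30 mm high to hold it by. Point: on the axis, 58 mm above the underside. Flange through holes of 12 mm: three, at x, y = (-31, -31), (-31, 31) and (31, 0) mm, a triangle.
- block_1_center (a point): White apartment block, loose, one of three or four (None if absent), 60 mm high: lower storeys 44 mm deep (x) x 52 mm long (y) x 32 mm high; on top, centred, a set-back storey 24 mm deep (x) x 52 mm long (y) x 28 mm high to hold it by. The two long sides (facing +x and -x) are alike. Point: its centre, 30 mm above the underside.
- block_2_center (a point): White apartment block, loose, one of three or four (None if absent), 60 mm high: lower storeys 44 mm deep (x) x 52 mm long (y) x 32 mm high; on top, centred, a set-back storey 24 mm deep (x) x 52 mm long (y) x 28 mm high to hold it by. The two long sides (facing +x and -x) are alike. Point: its centre, 30 mm above the underside.
- block_3_center (a point): White apartment block, loose, one of three or four (None if absent), 60 mm high: lower storeys 44 mm deep (x) x 52 mm long (y) x 32 mm high; on top, centred, a set-back storey 24 mm deep (x) x 52 mm long (y) x 28 mm high to hold it by. The two long sides (facing +x and -x) are alike. Point: its centre, 30 mm above the underside.
- block_4_center (a point): White apartment block, loose, one of three or four (None if absent), 60 mm high: lower storeys 44 mm deep (x) x 52 mm long (y) x 32 mm high; on top, centred, a set-back storey 24 mm deep (x) x 52 mm long (y) x 28 mm high to hold it by. The two long sides (facing +x and -x) are alike. Point: its centre, 30 mm above the underside.
- straightedge_center (a point): Steel straightedge, loose, 36 mm wide (x) x 240 mm long (y) x 6 mm thick, about 0.3 kg, with a black grip block in the middle 20 mm wide (x) x 44 mm long (y), its top 30 mm above the underside. Long edges alike. Point: in the middle, 15 mm above the underside. It starts on the model, on the near side of the pins.
- cutting_mat: Dark cutting mat fixed on the table, 190 mm (x) x 220 mm (y) x 3 mm; the blocks start on it. Origin: centre of its underside.
- glue_bottle: White glue bottle, 48 mm thick, 130 mm tall, a bystander. Origin: centre of its foot.
- varnish_tin: Steel varnish tin, 60 mm wide, 60 mm tall, a bystander. Origin: centre of its foot.
- paint_jar: Glass paint jar, 60 mm wide, 70 mm tall, a bystander. Origin: centre of its foot.
There are look-alikes about, which are no part of the job. Leave any purple look-alike of the part that bears block_1_center alone. There is more than one size of the part that bears straightedge_center; the job needs the smaller.

How it is judged:
By the outcome, as a careful person would: the job done as asked, in the order asked, and still so for the second after the job is handed in, with the robot touching nothing.
Of block_1, block_2, block_3, block_4 only 3 to 4 are there at a start; the rules pass over those that are not, and their reading is None.
At some moment in a run one of block_1, block_2, block_3, block_4 may be knocked a few centimetres aside while the robot is not near it.
Once in a run the grip may slacken for a moment while it holds something.
It also fails if it takes over 210 s, if anything falls off the work surface, if the arm or the gripper's body presses on something with over 40 N, if the wrist force passes 120 N, or if a joint passes its speed limit or range.

## Working session

There is one attempt and no reset: what is moved stays moved. The work goes in short steps, Python scripts to look and compute and a shell command to move; the robot and the scene stay as the last step left them, time stands still between calls to the robot, and variables do not carry over. Pictures are saved under pics/ and viewed, about 12 in all and at most 16, crops included, and the job is handed in when it is done.

```bash
ls; mkdir -p pics; cat > h.py <<'E'
import numpy as np, cv2
from scipy.spatial.transform import Rotation as R
from bench import ctrl, optics
def cam(name, st=None):
    c=optics.calibration(name); f=200/np.tan(np.radians(c['vfov'])/2)
    if 'mount' in c:
        st=st or ctrl.observe(); q=st['tool_rot']; T=np.eye(4)
        T[:3,:3]=R.from_quat([q[1],q[2],q[3],q[0]]).as_matrix(); T[:3,3]=st['tool_pos']
        M=T@np.array(c['mount'])
    else:
        E=np.eye(4);E[:3,:3]=cv2.Rodrigues(np.array(c['rvec'],float))[0];E[:3,3]=np.ravel(c['tvec']); M=np.linalg.inv(E)
    return f,c['cx'],c['cy'],M
def shot(name,png=None):
    k=cam(name); im,d=optics.get_image(name)
    if png: cv2.imwrite('pics/'+png,im)
    return im,d,k
def cloud(d,k):
    f,cx,cy,M=k; v,u=np.mgrid[:400,:640]
    P=np.stack([(u-cx)/f*d,(v-cy)/f*d,d],-1)
    return P@M[:3,:3].T+M[:3,3]
def onplane(u,v,z,k):
    f,cx,cy,M=k; r=M[:3,:3]@np.array([(u-cx)/f,(v-cy)/f,1]); s=(z-M[2,3])/r[2]
    return M[:3,3]+s*r
def rect(pts):
    (c,s,a)=cv2.minAreaRect((pts[:,:2]*1000).astype(np.float32)); return np.round(c,1),np.round(s,1),round(a,1)
def st():
    s=ctrl.observe(); q=s['tool_rot']; m=R.from_quat([q[1],q[2],q[3],q[0]]).as_matrix()
    print('t',round(s['clock'],2),'tcp',np.round(np.array(s['tool_pos'])*1000,1),'yax',np.round(np.degrees(np.arctan2(m[1,1],m[0,1])),2),'z',np.round(m[:,2],3),'F',np.round(s['contact_force'],1),'w',round(s['width']*1000,1),'j7',round(s['joint_pos'][6],2))
E
python3 - <<'E'
from h import *
for n in ('scene','side','wrist'):
    im,d,k=shot(n,n+'0.png'); print(n,k[0],k[3].round(3).tolist(),optics.calibration(n).keys())
    print((d>0).mean())
st(); print(ctrl.pinch_z)
E
```

```text
pics
scene 412.41513659962624 [[0.72, 0.587, -0.37, 0.946], [0.694, -0.613, 0.377, -0.45], [-0.006, -0.528, -0.849, 1.095], [0.0, 0.0, 0.0, 1.0]] dict_keys(['vfov', 'cx', 'cy', 'rvec', 'tvec'])
0.99604296875
side 499.02142271221317 [[-0.679, -0.542, 0.496, -0.198], [-0.734, 0.508, -0.45, 0.614], [-0.008, -0.67, -0.743, 1.092], [0.0, 0.0, 0.0, 1.0]] dict_keys(['vfov', 'cx', 'cy', 'rvec', 'tvec'])
0.99599609375
wrist 295.7204835006269 [[0.311, -0.904, -0.293, 0.299], [-0.95, -0.296, -0.095, -0.665], [-0.001, 0.308, -0.951, 0.374], [0.0, 0.0, 0.0, 1.0]] dict_keys(['vfov', 'cx', 'cy', 'mount'])
0.99602734375
t 0.15 tcp [ 225.1 -688.8  230.6] yax -71.9 z [-0.     0.001 -1.   ] F [-0.4  0.3  0.8] w 85.6 j7 -0.08
0.0187
```

View pics/scene0.png

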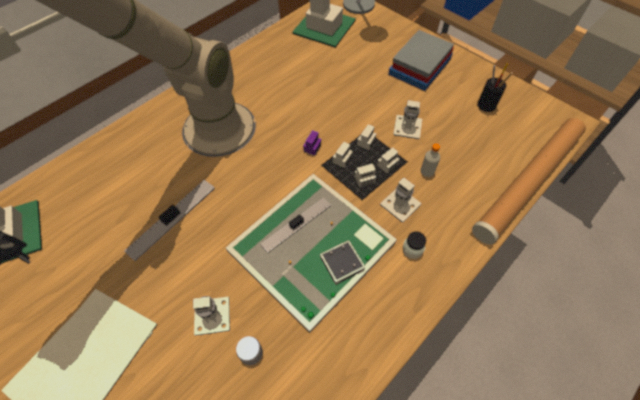

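View pics/side0.png

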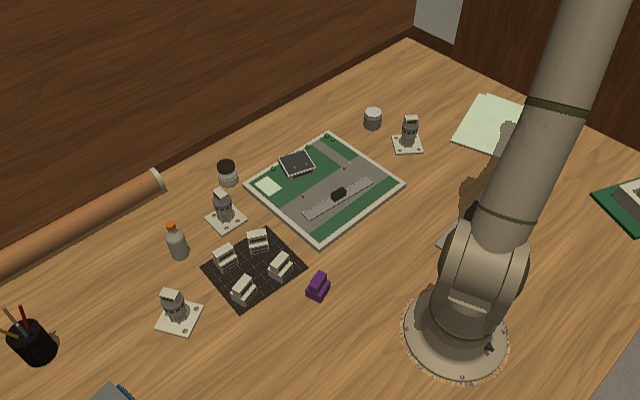

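The scene shows four white blocks on the mat around (365,155), a purple look-alike at (312,142), the small straightedge on the model at (296,222), and the larger one on the table at (170,215). The towers are at (210,313), (404,190) and (410,115).

```bash
cat > m1.py <<'E'
from h import *
D={n:shot(n) for n in ('scene','side')}
np.set_printoptions(suppress=True)
for n,(im,d,k) in D.items():
    C=cloud(d,k)
    for l in ('block_1_center','straightedge_center','tower_1_center','street_model','podium','cutting_mat','glue_bottle','varnish_tin','paint_jar'):
        for o in optics.masks_of(n,l):
            if o['p']<.3: continue
            m=o['region']&(d>0); P=C[m]; zt=np.percentile(P[:,2],97); T=P[P[:,2]>zt-.006]
            print(n,l,round(o['p'],2),np.round(o['at']),'zt',round(zt*1000,1),'all',*rect(P),'top',*rect(T) if len(T)>5 else '')
tiles=[]
E
python3 m1.py
```

```text
scene block_1_center 0.77 [312. 142.] zt 63.2 all [301.6 157.5] [45.4 55.5] 17.2 top [301.8 157.6] [23.2 55.4] 18.3
scene block_1_center 0.6 [343. 155.] zt 65.8 all [409.1 189.3] [47.5 54.7] 13.9 top [410.1 190. ] [25.6 52.1] 8.8
scene straightedge_center 0.76 [169. 221.] zt 41.0 all [ 177.4 -331.7] [ 69.2 316.9] 6.1 top [ 185.1 -331.5] [28.8 58.2] 6.6
scene straightedge_center 0.68 [294. 223.] zt 51.1 all [480.5 -90.2] [238.2  41.7] 84.5 top [483.5 -89.8] [44.6 21.6] 86.3
scene tower_1_center 0.76 [208. 315.] zt 117.4 all [ 504.  -427.9] [ 94.  104.8] 52.4 top [ 511.1 -429.9] [39.3 25.5] 53.7
scene street_model 0.9 [308. 247.] zt 25.1 all [550.9 -96.7] [352.4 372.8] 0.3 top [ 557.  -103.4] [340.7 359.1] 0.3
scene street_model 0.49 [389. 158.] zt 66.1 all [524.3 288.5] [80.4 64.3] 84.0 top [531.  275.3] [52.3 26.1] 85.5
scene podium 0.63 [340. 261.] zt 48.0 all [662.5 -87.7] [93.9 94.2] 71.3 top [662.7 -87.8] [91.6 92.4] 72.6
scene cutting_mat 0.95 [357. 168.] zt 8.0 all [469.7 231.8] [223.7 192.7] 87.4 top [471.7 230.7] [221.2 189.4] 87.1
scene glue_bottle 0.8 [430. 162.] zt 131.3 a
[... 746 characters left out ...]
  -16.6] [61.3 18.9] 74.5
side street_model 0.71 [327. 188.] zt 23.0 all [ 565.  -105.9] [362.2 383.5] 0.2 top [554.6 -95.5] [341.8 362.4] 0.2
side podium 0.88 [298. 163.] zt 47.1 all [660.1 -84.6] [102.2  99.5] 71.4 top [659.9 -80.1] [90. 91.] 70.3
side glue_bottle 0.58 [177. 246.] zt 128.2 all [670.2 340.8] [ 45.9 126. ] 67.3 top [639.3 354.6] [19.7 22.9] 76.2
side varnish_tin 0.71 [375. 119.] zt 60.6 all [ 654.7 -409. ] [61.8 60.2] 24.9 top [ 655.7 -412.1] [52.9 53.8] 25.2
side paint_jar 0.73 [227. 172.] zt 70.8 all [770.7  97.1] [53.9 60.2] 41.6 top [773.4  98.8] [50.7 54.1] 75.5
side paint_jar 0.56 [227. 257.] zt 64.0 all [527.7 283.7] [54.5 46. ] 83.4 top [530.2 283.6] [52.2 30.4] 80.9
```

```bash
cat > m2.py <<'E'
from h import *
np.set_printoptions(suppress=True)
D={n:shot(n) for n in ('scene','side')}
for n,(im,d,k) in D.items():
    C=cloud(d,k); 
    m=((C[...,2]>.052)&(C[...,2]<.2)&(C[...,0]>.25)&(C[...,0]<.95)&(abs(C[...,1])<.7)&(d>0)).astype(np.uint8)
    N,L,S,_=cv2.connectedComponentsWithStats(m)
    for i in range(1,N):
        if S[i,4]<20: continue
        P=C[L==i]; zt=np.percentile(P[:,2],95); T=P[P[:,2]>zt-.006]
        print(n,S[i,:2],'zt',round(zt*1000,1),*rect(T))
# ortho tiles at flange-top height
def ortho(n,x0,y0,z,w=.13,s=250):
    im,d,k=D[n]; f,cx,cy,M=k; E=np.linalg.inv(M)
    # rows: x decreasing downward, cols: y decreasing rightward
    r,c=np.mgrid[:s,:s]; X=x0+w/2-(r/s)*w; Y=y0+w/2-(c/s)*w
    P=np.stack([X,Y,np.full_like(X,z)],-1)@E[:3,:3].T+E[:3,3]
    return cv2.remap(im,(P[...,0]/P[...,2]*f+cx).astype(np.float32),(P[...,1]/P[...,2]*f+cy).astype(np.float32),cv2.INTER_CUBIC)
import sys
T=[(.511,-.430,.008),(.625,.165,.008),(.47,.38,.008)]
if len(sys.argv)>1:
    T=eval(sys.argv[1])
    cv2.imwrite('pics/tiles.png',np.vstack([np.hstack([ortho(n,*t) for t in T]) for n in D]))
E
python3 m2.py
```

```text
scene [392  47] zt 78.6 [328.8 671.1] [151.8  76. ] 7.6
scene [403 100] zt 117.6 [476.2 455. ] [40.  29.1] 27.0
scene [360 124] zt 66.8 [417.3 300.8] [24.8 55.8] 16.3
scene [305 130] zt 62.8 [301.8 157.9] [25.3 54.1] 20.7
scene [475 137] zt 71.8 [897.9 475.8] [448.3  49.4] 89.7
scene [335 141] zt 66.4 [408.7 190.5] [24.4 53.9] 11.5
scene [423 143] zt 130.3 [639.4 349.5] [21.6 24.2] 36.0
scene [381 147] zt 66.8 [531.1 275.7] [51.  25.6] 88.7
scene [356 164] zt 66.4 [514.4 181. ] [52.8 25.9] 62.7
scene [395 177] zt 118.1 [655.  187.7] [39.1 25.4] 5.6
scene [406 231] zt 73.3 [775.8  91.9] [51.4 50.3] 3.6
scene [193 296] zt 118.6 [ 510.6 -430.4] [40.1 24.4] 49.3
scene [236 336] zt 63.6 [ 656.3 -420.3] [53.7 52.8] 3.3
side [365 107] zt 61.1 [ 656.6 -415.1] [53.  53.4] 43.6
side [402 115] zt 115.0 [ 508.6 -423.5] [41.6 28.7] 53.6
side [217 159] zt 70.9 [774.5  97.1] [50.5 54.3] 46.0
side [  1 168] zt 70.5 [893.8 479.5] [ 47.2 440.7] 0.3
side [212 187] zt 115.9 [655.4 194.2] [25.1 43.7] 87.1
side [165 221] zt 128.8 [639.1 354.6] [24.2 21.9] 2.0
side [246 228] zt 64.5 [514.4 187. ] [51.5 27.7] 62.6
side [212 242] zt 64.6 [530.  283.3] [52.3 27.4] 86.2
side [270 251] zt 64.6 [408.3 196.4] [25.3 54.2] 13.1
side [309 270] zt 61.3 [300.8 164.8] [25.2 53.2] 19.2
side [232 274] zt 64.5 [417.  308.4] [26.8 51.9] 16.5
side [159 287] zt 116.4 [476.8 460.2] [40.8 26.6] 33.1
side [ 91 381] zt 76.8 [374.1 673.8] [63.9 44.2] 8.8
```

```bash
python3 m2.py "[(.510,-.427,.008),(.655,.191,.008),(.4765,.4575,.008)]" >/dev/null
```

```text
(no output)
```

View pics/tiles.png

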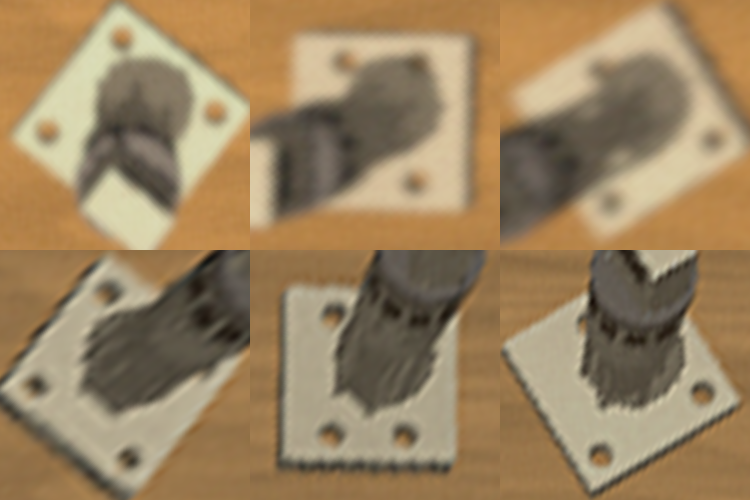

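Tower B, the middle tile at about (655,191) mm, has the rectangular hole pattern. Tower A is square and C is triangular. Next I'll move over the model for a wrist view.

```bash
python3 -m pendant '[[[1.7,4,0,0,0,-1.6,-1],[1.7,4,0,0,0,-1.6,-1],[1.7,4,0,0,0,-1.6,-1],[1.7,4,0,0,0,-1.6,-1],[1.7,4,0,0,0,-1.6,-1]]]' >/dev/null
python3 -m pendant '[[[1.7,4,0,0,0,-1.6,-1],[1.7,4,0,0,0,-1.6,-1],[1.7,4,0,0,0,-1.6,-1],[1.7,4,0,0,0,-1.6,-1],[1.7,4,0,0,0,-1.6,-1]]]' >/dev/null
python3 -m pendant '[[[1.7,4,0,0,0,-1.6,-1],[1.7,4,0,0,0,-1.6,-1],[1.7,4,0,0,0,-1.6,-1],[1.7,4,0,0,0,-1.6,-1],[1.7,4,0,0,0,-1.6,-1]]]'
python3 -m pendant '[[[0,0,0,0,0,0,-1],[0,0,0,0,0,0,-1],[0,0,0,0,0,0,-1],[0,0,0,0,0,0,-1],[0,0,0,0,0,0,-1]]]' 
python3 - <<'E'
from h import *
st(); im,d,k=shot('wrist','w1.png'); C=cloud(d,k)
for l in ('straightedge_center','podium','street_model'):
    for o in optics.masks_of('wrist',l)[:2]:
        m=o['region']&(d>0); P=C[m]; zt=np.percentile(P[:,2],97); T=P[P[:,2]>zt-.006]
        print(l,round(o['p'],2),o['at'],round(zt*1000,1),rect(P),rect(T))
np.savez('w1.npz',im=im,d=d,M=k[3],k=k[:3])
E
```

```text
clock: 3.22
tool_pos: [0.4808, -0.0878, 0.2316]
tool_rot: [0.0, 0.999, -0.052, 0.0]
contact_force: [0.3, 0.4, 0.4]
width: 0.0854
clock: 3.85
tool_pos: [0.48, -0.0898, 0.2313]
tool_rot: [0.0, 0.999, -0.052, 0.0]
contact_force: [-0.3, -0.6, -0.7]
width: 0.0855
t 3.85 tcp [480.  -89.8 231.3] yax -95.97 z [ 0. -0. -1.] F [-0.3 -0.6 -0.7] w 85.5 j7 -1.6
podium 0.83 [296.3, 16.7] 52.9 (array([638.8, -79.1]), array([92.7, 43.4]), 72.3) (array([633.2, -77. ]), array([46. ,  7.8]), 71.4)
street_model 0.79 [330.6, 105.5] 22.4 (array([ 527.6, -102.6]), array([303.1, 381.2]), 0.1) (array([ 530.5, -102.3]), array([286.8, 360.9]), 0.1)
```

View pics/w1.png

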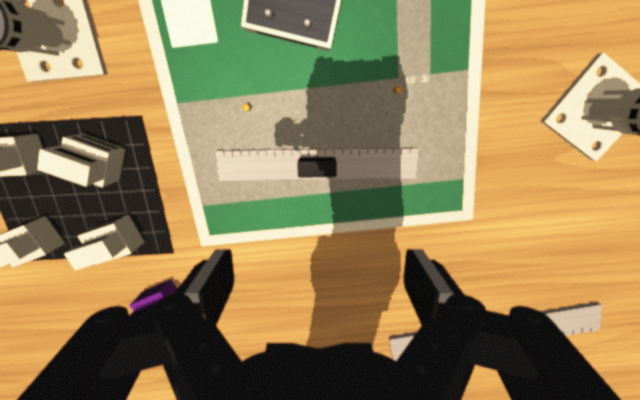

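The wrist view shows pins at (246,106) and (398,90), the bar's grip at (317,167), and the podium's near studs at (267,13) and (306,21).

```bash
python3 - <<'E'
from h import *
z=np.load('w1.npz'); im,d=z['im'],z['d']; k=(*z['k'],z['M']); C=cloud(d,k)
g=cv2.cvtColor(im,cv2.COLOR_BGR2HSV)
o=(g[...,0]>8)&(g[...,0]<25)&(g[...,1]>180)&(g[...,2]>120)
for r in ((slice(96,116),slice(236,256)),(slice(80,100),slice(388,408))):
    v,u=np.nonzero(o[r]); print('pin',len(u),u.mean()+r[1].start,v.mean()+r[0].start,onplane(u.mean()+r[1].start,v.mean()+r[0].start,.029,k)*1000)
for u,v in ((267,13),(306,21)): print('stud',onplane(u,v,.056,k)*1000)
m=np.zeros_like(o); m[130:200,200:430]=1
h=C[...,2]; print('model z',np.median(h[185:195,300:330])*1000, np.median(h[110:130,180:230])*1000)
b=m&(h>.0235+.0)&(h<.034); print('bar',rect(C[b]),'z',np.median(h[b])*1000)
t=m&(h>.044); print('grip',rect(C[t]),'z',np.median(h[t])*1000)
# model frame edges: white frame
w=(h>.015)&(h<.027)&(g[...,1]<60)&(g[...,2]>150)
print('frame',rect(C[w]))
E
```

```text
pin 20 246.4 106.5 [556.84236149 -17.75800533  29.        ]
pin 27 398.25925925925924 89.5925925925926 [ 557.14253976 -187.37045956   29.        ]
stud [638.5014625  -58.57154972  56.        ]
stud [628.04892761 -94.43457074  56.        ]
model z 20.908056652315405 20.90705443496918
bar (array([485. , -94.8]), array([266. ,  74.9]), 85.2) z 26.295182370461994
grip (array([515.6, -91.6]), array([43.7, 84.7]), 85.9) z 50.2726399483604
frame (array([ 530.3, -102.1]), array([358.6, 285.7]), 90.0)
```

```bash
python3 - <<'E'
from h import *
z=np.load('w1.npz'); im,d=z['im'],z['d']; k=(*z['k'],z['M']); C=cloud(d,k); h=C[...,2]
m=np.zeros(d.shape,bool); m[130:200,200:430]=1
def big(b):
    b=cv2.morphologyEx(b.astype(np.uint8),cv2.MORPH_OPEN,np.ones((3,3))); N,L,S,_=cv2.connectedComponentsWithStats(b); return L==1+np.argmax(S[1:,4])
for a,b in ((.0238,.034),(.0465,.056)):
    q=big(m&(h>a)&(h<b)); print(q.sum(),rect(C[q]),C[q].mean(0)*1000)
E
```

```text
5099 (array([482.9, -89.2]), array([240.4,  36.5]), 84.7) [484.21701686 -89.29050286  26.32035339]
673 (array([483.4, -89.2]), array([43.8, 19.3]), 84.7) [483.56732986 -89.5958045   50.16102762]
```

```bash
python3 -m pendant '[[[0.3,0.1,-5,0,0,0.7,-1],[0,0,-5,0,0,0,-1],[0,0,-5,0,0,0,-1],[0,0,-3,0,0,0,-1],[0,0,-1.5,0,0,0,-1]]]' 50
python3 -m pendant '[[[0,0,-1,0,0,0,-1],[0,0,0,0,0,0,-1],[0,0,0,0,0,0,0.2],[0,0,0,0,0,0,1],[0,0,0,0,0,0,1]]]' 
python3 -m pendant '[[[0,0,0,0,0,0,1],[0,0,0,0,0,0,1],[0,0,0,0,0,0,1],[0,0,0,0,0,0,1],[0,0,0,0,0,0,1]]]' 
python3 -c 'from h import *; st()'
```

```text
clock: 4.68
tool_pos: [0.4827, -0.0881, 0.0347]
tool_rot: [-0.0, 0.999, -0.045, -0.001]
contact_force: [0.5, -0.1, 0.4]
width: 0.0855
clock: 5.3
tool_pos: [0.4836, -0.0882, 0.0272]
tool_rot: [0.0, 0.999, -0.045, 0.001]
contact_force: [-1.0, -1.1, 7.5]
width: 0.043
clock: 5.92
tool_pos: [0.4836, -0.0882, 0.0272]
tool_rot: [0.0, 0.999, -0.045, 0.001]
contact_force: [-0.9, 0.4, 9.0]
width: 0.0433
t 5.92 tcp [483.6 -88.2  27.2] yax -95.21 z [ 0.001 -0.    -1.   ] F [-0.9  0.4  9. ] w 43.3 j7 -1.59
```

```bash
python3 -m pendant '[[[0,0,0.1,0,0,0,1],[1.3,-0.3,0,0,0,1.4,1],[1.3,-0.3,0,0,0,1.4,1],[1.3,-0.3,0,0,0,1.4,1],[0.7,-0.3,0,0,0,1.1,1]]]' 
python3 -m pendant '[[[0,0,0,0,0,0,1],[0.2,0,0,0,0,0,1],[0.2,0,0,0,0,0,1],[0,0,0,0,0,0,1],[0,0,0,0,0,0,1]]]' 
python3 -c 'from h import *; st()'
```

```text
clock: 6.55
tool_pos: [0.5302, -0.1003, 0.0272]
tool_rot: [-0.0, 1.0, 0.002, 0.0]
contact_force: [-2.8, 0.6, 1.7]
width: 0.0429
clock: 7.18
tool_pos: [0.5334, -0.1, 0.0273]
tool_rot: [-0.0, 1.0, 0.001, 0.0]
contact_force: [0.1, 0.6, -2.3]
width: 0.0427
t 7.17 tcp [ 533.4 -100.    27.3] yax -89.89 z [ 0.  0. -1.] F [ 0.1  0.6 -2.3] w 42.7 j7 -1.53
```

```bash
python3 -m pendant '[[[0.2,0,0,0,0,0,1],[0,0,0,0,0,0,1],[0,0,0,0,0,0,1],[0,0,0,0,0,0,1],[0,0,0,0,0,0,1]]]' 
python3 -c 'from h import *; st()'
python3 -m pendant '[[[0.1,0,0,0,0,0,1],[0,0,0,0,0,0,1],[0,0,0,0,0,0,1],[0,0,0,0,0,0,1],[0,0,0,0,0,0,1]]]' 
python3 -c 'from h import *; st()'
```

```text
clock: 7.8
tool_pos: [0.5352, -0.1002, 0.0273]
tool_rot: [0.0, 1.0, 0.001, -0.0]
contact_force: [-0.7, 0.4, -1.8]
width: 0.043
t 7.8 tcp [ 535.2 -100.2   27.3] yax -89.91 z [-0. -0. -1.] F [-0.7  0.4 -1.8] w 43.0 j7 -1.53
clock: 8.43
tool_pos: [0.5358, -0.1002, 0.0273]
tool_rot: [0.0, 1.0, 0.001, -0.0]
contact_force: [-3.4, -0.5, -0.6]
width: 0.0429
t 8.43 tcp [ 535.8 -100.2   27.3] yax -89.9 z [-0.001 -0.    -1.   ] F [-3.4 -0.5 -0.6] w 42.9 j7 -1.53
```

```bash
python3 -m pendant '[[[0.1,0,0,0,0,0,1],[0,0,0,0,0,0,1],[0,0,0,0,0,0,1],[0,0,0,0,0,0,1],[0,0,0,0,0,0,1]]]' 
python3 -m pendant '[[[0.1,0,0,0,0,0,1],[0,0,0,0,0,0,1],[0,0,0,0,0,0,1],[0,0,0,0,0,0,1],[0,0,0,0,0,0,1]]]' 
python3 -c 'from h import *; st();print(ctrl.observe()["ft_torque"])'
```

```text
clock: 9.05
tool_pos: [0.5359, -0.1002, 0.0273]
tool_rot: [-0.0, 1.0, 0.001, -0.001]
contact_force: [-5.6, 0.3, 2.9]
width: 0.0431
clock: 9.68
tool_pos: [0.536, -0.1002, 0.0273]
tool_rot: [-0.0, 1.0, 0.001, -0.002]
contact_force: [-8.2, -0.4, 6.2]
width: 0.043
t 9.68 tcp [ 536.  -100.2   27.3] yax -89.9 z [-0.004  0.    -1.   ] F [-8.2 -0.4  6.2] w 43.0 j7 -1.53
[0.06084919 1.66942102 0.19536161]
```

```bash
python3 -m pendant '[[[0,0,0,0,0,0,0.5],[0,0,0,0,0,0,-0.5],[0,0,0,0,0,0,-1],[0,0,0,0,0,0,-1],[-0.2,0,0,0,0,0,-1]]]' 
python3 -m pendant '[[[0,0,2,0,0,0,-1],[0,0,3,0,0,0,-1],[0,0,5,0,0,0,-1],[1.3,0,5,0,0,0,-1],[2,0,5,0,0,0,-1]]]' 
python3 -m pendant '[[[0,0,0,0,0,0,-1],[0,0,0,0,0,0,-1],[0,0,0,0,0,0,-1],[0,0,0,0,0,0,-1],[0,0,0,0,0,0,-1]]]' 
cat > m3.py <<'E'
from h import *
import sys
st(); im,d,k=shot('wrist',sys.argv[1]); C=cloud(d,k); h=C[...,2]
np.savez('w2.npz',im=im,d=d,M=k[3],k=k[:3])
ok=(d>0)&(C[...,0]>.44)&(C[...,0]<.8)&(C[...,1]>-.26)&(C[...,1]<.05)
def big(b):
    b=cv2.morphologyEx(b.astype(np.uint8),cv2.MORPH_OPEN,np.ones((3,3))); N,L,S,_=cv2.connectedComponentsWithStats(b); return L==1+np.argmax(S[1:,4])
for n,r,a,b in (('bar',C[...,0]<.56,.0238,.034),('grip',C[...,0]<.56,.0465,.056),('podium',C[...,0]>.59,.036,.048),('studs',C[...,0]>.59,.049,.06)):
    q=ok&r&(h>a)&(h<b)
    q=big(q) if n!='studs' else q
    print(n,q.sum(),*rect(C[q]),'z',np.round(np.median(h[q])*1000,1))
    if n=='studs':
        N,L,S,_=cv2.connectedComponentsWithStats(q.astype(np.uint8))
        for i in range(1,N): print('  ',S[i,4],(C[L==i].mean(0)*1000).round(1))
g=cv2.cvtColor(im,cv2.COLOR_BGR2HSV)
o=(g[...,0]>8)&(g[...,0]<25)&(g[...,1]>180)&(g[...,2]>120)&ok&(C[...,0]>.54)&(C[...,0]<.57)
N,L,S,c=cv2.connectedComponentsWithStats(o.astype(np.uint8))
for i in range(1,N):
    if S[i,4]>5: print('pin',S[i,4],onplane(*c[i],.029,k)*1000)
E
python3 m3.py w2.png
```

```text
clock: 10.3
tool_pos: [0.5365, -0.1001, 0.0273]
tool_rot: [0.0, 1.0, 0.001, 0.0]
contact_force: [-0.1, -0.6, -0.7]
width: 0.0855
clock: 10.92
tool_pos: [0.5687, -0.1002, 0.2291]
tool_rot: [0.0, 1.0, 0.001, -0.0]
contact_force: [1.1, 0.0, -0.1]
width: 0.0854
clock: 11.55
tool_pos: [0.5688, -0.1001, 0.2266]
tool_rot: [-0.0, 1.0, 0.001, -0.001]
contact_force: [0.5, -0.1, -0.5]
width: 0.0851
t 11.55 tcp [ 568.8 -100.1  226.6] yax -89.91 z [-0.001  0.    -1.   ] F [ 0.5 -0.1 -0.5] w 85.1 j7 -1.51
bar 4812 [ 538.6 -101.3] [ 42.2 240.3] 0.1 z 26.3
grip 604 [ 536.  -101.2] [19.  42.8] 0.8 z 50.1
podium 8146 [663.  -87.1] [92.6 92.2] 71.5 z 42.4
studs 218 [663.1 -87.2] [45.4 69.3] 71.2 z 54.9
   61 [697.8 -78.9  54.8]
   61 [ 686.  -114.6   54.7]
   50 [639.8 -59.4  54.9]
   46 [627.7 -95.2  55.1]
pin 18 [556.89317344 -17.51483294  29.        ]
pin 18 [ 556.98240479 -187.56138894   29.        ]
```

View pics/w2.png

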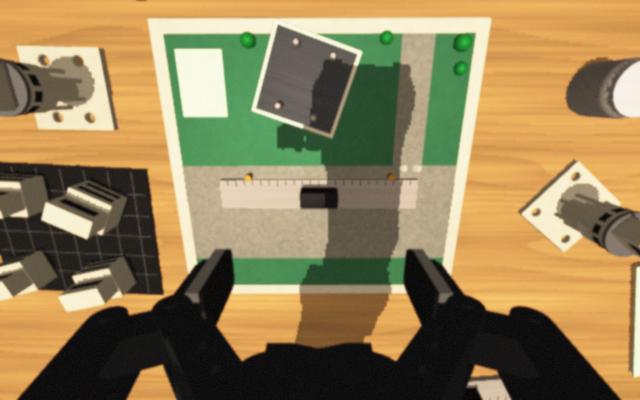

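The bar lies flush against both pins, which show at (248,177) and (391,177), and the podium studs are measured. Next is a wrist view of the blocks.

```bash
python3 -m pendant '[[[-1,3.2,0.5,0,0,9,-1],[-1,3.2,0.5,0,0,9,-1],[-1,3.2,0.5,0,0,9,-1],[-1,3.2,0.5,0,0,9,-1],[-1,3.2,0.5,0,0,9,-1]]]' >/dev/null
python3 -m pendant '[[[-1,3.2,0,0,0,9,-1],[-1,3.2,0,0,0,9,-1],[-1,3.2,0,0,0,9,-1],[-1,3.2,0,0,0,9,-1],[-1,3.2,0,0,0,9,-1]]]' >/dev/null
python3 -m pendant '[[[0,0,0,0,0,0,-1],[0,0,0,0,0,0,-1],[0,0,0,0,0,0,-1],[0,0,0,0,0,0,-1],[0,0,0,0,0,0,-1]]]' 
cat > m4.py <<'E'
from h import *
import sys
st(); im,d,k=shot('wrist',sys.argv[1] if len(sys.argv)>1 else None); C=cloud(d,k); h=C[...,2]
s=ctrl.observe(); q=s['tool_rot']; Y=R.from_quat([q[1],q[2],q[3],q[0]]).as_matrix()[:,1]
m=((h>.052)&(h<.085)&(d>0)&(d>.12)).astype(np.uint8)
N,L,S,c=cv2.connectedComponentsWithStats(m)
for i in range(1,N):
    if S[i,4]<60: continue
    P=C[L==i]; zt=np.percentile(P[:,2],95); T=P[P[:,2]>zt-.004]
    (x,y),(a,b),t=rect(T)
    if a>b: a,b,t=b,a,t-90
    # grasp correction: tool-y bias 1 mm
    print('px',c[i].round(),'zt',round(zt*1000,1),'xy',round(x-Y[0],1),round(y-Y[1],1),'size',a,b,'jaw',round(t,1),'col',im[L==i].mean(0).round())
E
python3 m4.py w3.png
```

```text
clock: 13.48
tool_pos: [0.4693, 0.2194, 0.2523]
tool_rot: [0.0, 0.707, 0.707, -0.0]
contact_force: [0.1, 0.3, -0.4]
width: 0.0856
t 13.47 tcp [469.3 219.4 252.3] yax 0.04 z [ 0. -0. -1.] F [ 0.1  0.3 -0.4] w 85.6 j7 -0.81
px [476.  47.] zt 84.3 xy 632.7 348.2 size 34.4 46.1 jaw 15.6 col [105. 136. 152.]
px [271.  91.] zt 64.5 xy 416.8 303.3 size 24.2 52.0 jaw 15.2 col [238. 246. 246.]
px [376. 116.] zt 64.6 xy 530.5 278.2 size 24.3 51.9 jaw -3.3 col [228. 243. 244.]
px [269. 190.] zt 64.5 xy 408.0 192.2 size 24.3 51.9 jaw 12.4 col [217. 235. 237.]
px [466. 187.] zt 83.9 xy 637.7 198.4 size 14.3 45.5 jaw -28.8 col [ 74.  92. 103.]
px [357. 198.] zt 64.4 xy 514.1 182.4 size 24.2 52.3 jaw -27.4 col [126. 157. 175.]
px [183. 214.] zt 61.3 xy 300.7 160.5 size 25.3 52.1 jaw 18.4 col [152.  57. 147.]
px [558. 265.] zt 71.4 xy 774.7 93.0 size 52.3 53.0 jaw 34.4 col [29. 34. 40.]
px [ 21. 319.] zt 83.1 xy 64.6 -4.8 size 18.1 93.3 jaw -3.8 col [55. 75. 90.]
```

View pics/w3.png

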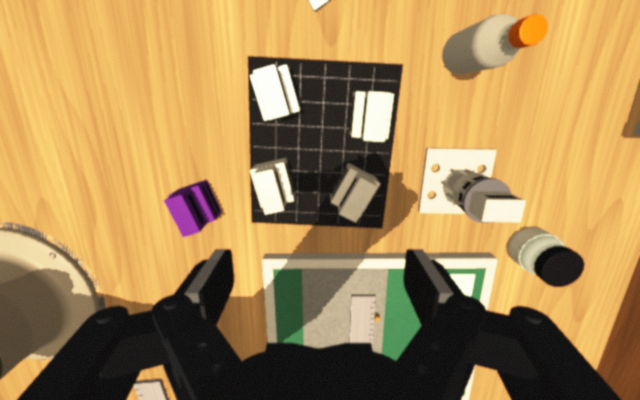

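```bash
python3 -m pendant '[[[1.5,-1.2,-3,0,0,-9.2,-1],[1.5,-1.3,-3,0,0,-9.2,-1],[1.5,-1.2,-3,0,0,-9,-1],[0,0,-5,0,0,0,-1],[0,0,-5,0,0,0,-1]]]' 50
python3 -m pendant '[[[0,0,-2,0,0,0,-1],[0,0,-0.3,0,0,0,-1],[0,0,0,0,0,0,0],[0,0,0,0,0,0,1],[0,0,0,0,0,0,1]]]' 
python3 -c 'from h import *; st()'
```

```text
clock: 14.15
tool_pos: [0.5148, 0.1827, 0.0612]
tool_rot: [0.0, 0.854, 0.52, 0.001]
contact_force: [0.4, 0.4, -0.5]
width: 0.0855
clock: 14.78
tool_pos: [0.5147, 0.1829, 0.0403]
tool_rot: [0.0, 0.854, 0.52, 0.001]
contact_force: [-0.3, -0.9, -0.3]
width: 0.0323
t 14.78 tcp [514.7 182.9  40.3] yax -27.32 z [ 0.002  0.001 -1.   ] F [-0.3 -0.9 -0.3] w 32.3 j7 -1.29
```

```bash
python3 -m pendant '[[[0,0,0,0,0,0,1],[0,0,0,0,0,0,1],[0,0,2,0,0,0,1],[0,0,5,0,0,0,1],[0,0,4,0,0,0,1]]]' 
python3 -m pendant '[[[-0.3,-4.6,0,0,0,3.4,1],[-0.3,-4.6,0,0,0,3.4,1],[-0.3,-4.6,0,0,0,3.4,1],[-0.3,-4.6,0,0,0,3.4,1],[-0.3,-4.6,0,0,0,3.4,1]]]' 
python3 -m pendant '[[[-0.3,-4.6,0,0,0,3.4,1],[-0.3,-4.6,0,0,0,3.4,1],[-0.4,-4.7,0,0,0,3.5,1],[0,0,-4,0,0,0,1],[0,0,-3,0,0,0,1]]]' 
python3 -c 'from h import *; st()'
```

```text
clock: 15.4
tool_pos: [0.5141, 0.1828, 0.1509]
tool_rot: [0.0, 0.854, 0.52, 0.0]
contact_force: [0.4, -0.0, -1.3]
width: 0.0234
clock: 16.02
tool_pos: [0.4989, -0.0487, 0.1495]
tool_rot: [0.0, 0.767, 0.641, 0.0]
contact_force: [0.1, -0.4, -1.0]
width: 0.0232
clock: 16.65
tool_pos: [0.4885, -0.1877, 0.0785]
tool_rot: [0.0, 0.708, 0.706, 0.0]
contact_force: [0.8, -0.4, -1.0]
width: 0.0232
t 16.65 tcp [ 488.5 -187.7   78.5] yax -0.18 z [ 0. -0. -1.] F [ 0.8 -0.4 -1. ] w 23.2 j7 -0.28
```

```bash
python3 -m pendant '[[[0,0.1,-1.5,0,0,0.2,1],[0,0,-0.4,0,0,0,1],[0.3,0,0,0,0,0,1],[0.2,0,0,0,0,0,1],[0,0,0,0,0,0,1]]]' 
python3 -m pendant '[[[0.1,0,0,0,0,0,1],[0,0,0,0,0,0,1],[0.1,0,0,0,0,0,1],[0,0,0,0,0,0,1],[0,0,0,0,0,0,1]]]' 
python3 -c 'from h import *; st()'
```

```text
clock: 17.27
tool_pos: [0.4948, -0.1853, 0.061]
tool_rot: [0.001, 0.706, 0.708, 0.0]
contact_force: [0.0, 0.0, -1.4]
width: 0.0234
clock: 17.9
tool_pos: [0.4961, -0.1851, 0.0602]
tool_rot: [-0.0, 0.706, 0.708, -0.0]
contact_force: [0.2, 0.7, -0.5]
width: 0.0229
t 17.9 tcp [ 496.1 -185.1   60.2] yax 0.19 z [-0. -0. -1.] F [ 0.2  0.7 -0.5] w 22.9 j7 -0.31
```

```bash
for i in 1; do :; done; python3 -m pendant '[[[0.1,0,-0.1,0,0,0,1],[0,0,0,0,0,0,1],[0,0,0,0,0,0,1],[0,0,0,0,0,0,1],[0,0,0,0,0,0,1]]]' 
python3 -m pendant '[[[0.1,0,0,0,0,-0.2,1],[0,0,0,0,0,0,1],[0,0,0,0,0,0,1],[0,0,0,0,0,0,1],[0,0,0,0,0,0,1]]]' 
python3 -c 'from h import *; st()'
```

```text
clock: 18.52
tool_pos: [0.4964, -0.1852, 0.059]
tool_rot: [-0.001, 0.706, 0.708, -0.001]
contact_force: [-4.8, -0.4, -1.7]
width: 0.023
clock: 19.15
tool_pos: [0.4965, -0.1852, 0.059]
tool_rot: [-0.001, 0.707, 0.707, -0.001]
contact_force: [-7.4, 0.3, -0.3]
width: 0.0226
t 19.15 tcp [ 496.5 -185.2   59. ] yax -0.01 z [-0.003 -0.    -1.   ] F [-7.4  0.3 -0.3] w 22.6 j7 -0.31
```

```bash
python3 -m pendant '[[[-0.1,0,-0.1,0,0,0,1],[0,0,0,0,0,0,1],[0,0,-0.1,0,0,0,1],[0,0,0,0,0,0,1],[0,0,0,0,0,0,1]]]' 
python3 -c 'from h import *; st()'
```

```text
clock: 19.77
tool_pos: [0.4964, -0.1852, 0.0572]
tool_rot: [-0.0, 0.707, 0.707, -0.001]
contact_force: [-6.2, -0.4, 0.2]
width: 0.0232
t 19.77 tcp [ 496.4 -185.2   57.2] yax -0.01 z [-0.001 -0.    -1.   ] F [-6.2 -0.4  0.2] w 23.2 j7 -0.31
```

```bash
python3 -m pendant '[[[0,0,-0.1,0,0,0,1],[0,0,0,0,0,0,0.4],[0,0,0,0,0,0,0],[0,0,0,0,0,0,0],[0,0,1,0,0,0,0]]]' 
python3 -c 'from h import *; st()'
python3 -m pendant '[[[0,0,4,0,0,0,0],[0,0,5,0,0,0,-1],[-1,4.5,4,0,0,1.5,-1],[-1,4.5,0,0,0,1.5,-1],[-1,4.5,0,0,0,1.5,-1]]]' 
python3 -m pendant '[[[-1.2,4.8,0,0,0,1.5,-1],[-1.2,4.8,0,0,0,1.5,-1],[-1.2,4.8,0,0,0,1.5,-1],[-1.2,4.8,0,0,0,1.5,-1],[-1.2,4.8,0,0,0,1.5,-1]]]' 
python3 m4.py
```

```text
clock: 20.4
tool_pos: [0.4973, -0.1849, 0.0662]
tool_rot: [-0.0, 0.707, 0.707, -0.0]
contact_force: [-0.4, 0.0, -0.4]
width: 0.0426
t 20.4 tcp [ 497.3 -184.9   66.2] yax 0.02 z [-0.  0. -1.] F [-0.4  0.  -0.4] w 42.6 j7 -0.3
clock: 21.02
tool_pos: [0.4672, -0.049, 0.1977]
tool_rot: [0.001, 0.679, 0.734, 0.001]
contact_force: [0.4, 0.6, 1.1]
width: 0.0854
clock: 21.65
tool_pos: [0.4068, 0.1915, 0.197]
tool_rot: [0.0, 0.629, 0.777, 0.0]
contact_force: [1.1, 0.1, -0.1]
width: 0.0857
t 21.65 tcp [406.8 191.5 197. ] yax 12.04 z [ 0.001  0.    -1.   ] F [ 1.1  0.1 -0.1] w 85.7 j7 -0.79
px [358.  62.] zt 64.5 xy 416.2 302.9 size 23.3 52.0 jaw 15.2 col [238. 248. 248.]
px [609.  65.] zt 83.9 xy 626.0 343.3 size 20.6 45.1 jaw 27.7 col [101. 129. 145.]
px [471. 119.] zt 64.5 xy 530.0 278.0 size 24.9 52.0 jaw -3.6 col [205. 226. 231.]
px [322. 180.] zt 64.4 xy 407.9 191.9 size 23.9 52.1 jaw 12.9 col [196. 218. 225.]
px [210. 188.] zt 61.4 xy 300.5 160.2 size 24.3 52.0 jaw 18.8 col [163.  63. 159.]
px [545. 226.] zt 83.8 xy 637.2 194.0 size 17.1 48.1 jaw -16.7 col [ 72.  91. 103.]
px [613. 327.] zt 71.3 xy 772.0 92.2 size 48.6 54.5 jaw 28.7 col [28. 33. 38.]
```

```bash
python3 -m pendant '[[[0.1,0,-5,0,0,0.7,-1],[0,0,-5,0,0,0,-1],[0,0,-4,0,0,0,-1],[0,0,-1.5,0,0,0,-1],[0,0,-0.2,0,0,0,-1]]]' >/dev/null
python3 -m pendant '[[[0,0,0,0,0,0,0],[0,0,0,0,0,0,1],[0,0,0,0,0,0,1],[0,0,0,0,0,0,1],[0,0,0,0,0,0,1]]]' 
python3 -m pendant '[[[0,0,2,0,0,0,1],[0,0,5,0,0,0,1],[0,0,4,0,0,0,1],[1,-4,0,0,0,-1.6,1],[1,-4,0,0,0,-1.6,1]]]' 
python3 -m pendant '[[[1,-4,0,0,0,-1.6,1],[1,-4,0,0,0,-1.6,1],[1,-4,0,0,0,-1.6,1],[1,-4,0,0,0,-1.6,1],[1,-4,0,0,0,-1.6,1]]]' 
python3 -m pendant '[[[1,-4,0,0,0,-1.6,1],[0,0,-2,0,0,0,1],[0,0,-3,0,0,0,1],[0,0,-2,0,0,0,1],[0,0,0,0,0,0,1]]]' 
python3 -c 'from h import *; st()'
```

```text
clock: 22.95
tool_pos: [0.4086, 0.1898, 0.0399]
tool_rot: [0.0, 0.625, 0.781, 0.001]
contact_force: [0.1, -0.1, 7.7]
width: 0.0232
clock: 23.58
tool_pos: [0.4286, 0.1088, 0.1501]
tool_rot: [0.001, 0.646, 0.763, 0.001]
contact_force: [0.6, 0.1, -1.2]
width: 0.0233
clock: 24.2
tool_pos: [0.4781, -0.0917, 0.1495]
tool_rot: [0.0, 0.698, 0.716, -0.0]
contact_force: [1.0, 0.5, -1.9]
width: 0.0228
clock: 24.82
tool_pos: [0.4872, -0.13, 0.0784]
tool_rot: [-0.001, 0.708, 0.707, -0.001]
contact_force: [0.4, -0.3, -0.8]
width: 0.0232
t 24.82 tcp [ 487.2 -130.    78.4] yax -0.09 z [-0.003  0.    -1.   ] F [ 0.4 -0.3 -0.8] w 23.2 j7 -0.48
```

```bash
python3 -m pendant '[[[0,0,-1.5,0,0,0.1,1],[0.2,0,-0.5,0,0,0,1],[0.3,0,0,0,0,0,1],[0.2,0,0,0,0,0,1],[0,0,0,0,0,0,1]]]' 
python3 -m pendant '[[[0.1,0,0,0,0,0,1],[0,0,0,0,0,0,1],[0.1,0,0,0,0,0,1],[0,0,0,0,0,0,1],[0,0,0,0,0,0,1]]]' 
python3 -c 'from h import *; st()'
python3 -m pendant '[[[0.1,0,0,0,0,0,1],[0,0,0,0,0,0,1],[0,0,0,0,0,0,1],[0,0,0,0,0,0,1],[0,0,0,0,0,0,1]]]' 
```

```text
clock: 25.45
tool_pos: [0.4955, -0.1302, 0.0596]
tool_rot: [0.0, 0.707, 0.707, 0.0]
contact_force: [-0.0, 0.9, -1.5]
width: 0.0233
clock: 26.08
tool_pos: [0.4962, -0.1303, 0.0591]
tool_rot: [-0.0, 0.707, 0.707, -0.001]
contact_force: [-4.3, 0.2, 0.9]
width: 0.023
t 26.07 tcp [ 496.2 -130.3   59.1] yax -0.0 z [-0.002 -0.    -1.   ] F [-4.3  0.2  0.9] w 23.0 j7 -0.51
clock: 26.7
tool_pos: [0.4964, -0.1303, 0.059]
tool_rot: [-0.001, 0.707, 0.707, -0.001]
contact_force: [-7.5, -0.1, 1.9]
width: 0.0225
```

```bash
python3 -m pendant '[[[-0.1,0,-0.1,0,0,0,1],[0,0,-0.1,0,0,0,1],[0,0,-0.1,0,0,0,1],[0,0,0,0,0,0,1],[0,0,0,0,0,0,1]]]' 
python3 -m pendant '[[[0,0,0,0,0,0,0.4],[0,0,0,0,0,0,0],[0,0,0,0,0,0,0],[0,0,1,0,0,0,0],[0,0,4,0,0,0,0]]]' 
python3 -m pendant '[[[0,0,5,0,0,0,-1],[-0.8,4.3,4,0,0,1.5,-1],[-0.8,4.3,0,0,0,1.5,-1],[-0.8,4.3,0,0,0,1.5,-1],[-0.8,4.3,0,0,0,1.5,-1]]]' 
python3 -m pendant '[[[-0.8,4.3,0,0,0,1.5,-1],[-0.8,4.3,0,0,0,1.5,-1],[-0.8,4.3,0,0,0,1.5,-1],[-0.8,4.3,0,0,0,1.5,-1],[-0.8,4.3,0,0,0,1.6,-1]]]' 
python3 -m pendant '[[[-0.8,4.4,0,0,0,1.6,-1],[0,0,0,0,0,0,-1],[0,0,0,0,0,0,-1],[0,0,0,0,0,0,-1],[0,0,0,0,0,0,-1]]]' >/dev/null
python3 m4.py
```

```text
clock: 27.32
tool_pos: [0.4963, -0.1303, 0.0569]
tool_rot: [-0.0, 0.707, 0.707, -0.001]
contact_force: [-8.5, 1.2, 14.6]
width: 0.0232
clock: 27.95
tool_pos: [0.4964, -0.1297, 0.1059]
tool_rot: [-0.001, 0.707, 0.707, -0.001]
contact_force: [-0.4, -0.6, -0.0]
width: 0.0423
clock: 28.58
tool_pos: [0.465, 0.0431, 0.1972]
tool_rot: [0.0, 0.669, 0.743, 0.0]
contact_force: [-0.4, -0.3, 0.5]
width: 0.0854
clock: 29.2
tool_pos: [0.4248, 0.2583, 0.197]
tool_rot: [0.0, 0.618, 0.786, 0.0]
contact_force: [1.3, 0.8, -0.1]
width: 0.0855
t 29.82 tcp [417.6 299.8 196.4] yax 15.1 z [ 0. -0. -1.] F [-0.4  0.8  1. ] w 85.6 j7 -0.96
px [417.  38.] zt 84.0 xy 464.5 440.3 size 13.2 44.9 jaw 51.4 col [71. 87. 96.]
px [321. 177.] zt 64.4 xy 416.9 303.3 size 23.5 51.7 jaw 14.6 col [206. 226. 232.]
px [543. 188.] zt 84.1 xy 629.5 351.9 size 30.1 46.0 jaw -13.5 col [108. 139. 155.]
px [420. 226.] zt 64.3 xy 529.9 278.4 size 24.6 51.6 jaw -3.1 col [165. 191. 202.]
px [181. 264.] zt 61.2 xy 299.1 164.0 size 24.3 44.9 jaw 17.4 col [150.  55. 145.]
px [497. 307.] zt 71.3 xy 647.8 212.1 size 3.0 14.3 jaw -70.5 col [ 83. 106. 119.]
```

```bash
python3 -m pendant '[[[-0.1,0.35,-5,0,0,-0.2,-1],[0,0,-5,0,0,0,-1],[0,0,-4,0,0,0,-1],[0,0,-1.5,0,0,0,-1],[0,0,-0.2,0,0,0,-1]]]' >/dev/null
python3 -m pendant '[[[0,0,0,0,0,0,0],[0,0,0,0,0,0,1],[0,0,0,0,0,0,1],[0,0,0,0,0,0,1],[0,0,0,0,0,0,1]]]' 
python3 -m pendant '[[[0,0,2,0,0,0,1],[0,0,5,0,0,0,1],[0,0,4,0,0,0,1],[0.8,-4.2,0,0,0,-1.6,1],[0.8,-4.2,0,0,0,-1.6,1]]]' 
python3 -m pendant '[[[0.8,-4.2,0,0,0,-1.6,1],[0.8,-4.2,0,0,0,-1.6,1],[0.8,-4.2,0,0,0,-1.6,1],[0.8,-4.2,0,0,0,-1.7,1],[0.8,-4.2,0,0,0,-1.7,1]]]' 
python3 -m pendant '[[[0.8,-4.2,0,0,0,-1.7,1],[0.8,-4.1,0,0,0,-1.7,1],[0,0,-3,0,0,0,1],[0,0,-4,0,0,0,1],[0,0,0,0,0,0,1]]]' 
python3 -c 'from h import *; st()'
```

```text
clock: 31.12
tool_pos: [0.4166, 0.3045, 0.04]
tool_rot: [0.0, 0.609, 0.793, 0.001]
contact_force: [1.4, -1.8, 7.2]
width: 0.0231
clock: 31.75
tool_pos: [0.4324, 0.2195, 0.15]
tool_rot: [0.0, 0.631, 0.776, 0.001]
contact_force: [0.5, 0.1, -1.9]
width: 0.0231
clock: 32.38
tool_pos: [0.4722, 0.0089, 0.1495]
tool_rot: [0.0, 0.685, 0.729, 0.0]
contact_force: [0.2, 0.3, 0.2]
width: 0.023
clock: 33.0
tool_pos: [0.4873, -0.0707, 0.0783]
tool_rot: [-0.001, 0.705, 0.709, -0.0]
contact_force: [-0.4, 0.5, -1.6]
width: 0.0229
t 33.0 tcp [487.3 -70.7  78.3] yax 0.38 z [-0.002  0.002 -1.   ] F [-0.4  0.5 -1.6] w 22.9 j7 -0.66
```

```bash
python3 -m pendant '[[[0,0,-1.5,0,0,-0.4,1],[0.2,0,-0.5,0,0,0,1],[0.3,0,0,0,0,0,1],[0.2,0,0,0,0,0,1],[0,0,0,0,0,0,1]]]' 
python3 -m pendant '[[[0.1,0,0,0,0,0,1],[0,0,0,0,0,0,1],[0.1,0,0,0,0,0,1],[0,0,0,0,0,0,1],[0,0,0,0,0,0,1]]]' 
python3 -c 'from h import *; st()'
```

```text
clock: 33.62
tool_pos: [0.4911, -0.072, 0.0604]
tool_rot: [-0.001, 0.708, 0.706, -0.003]
contact_force: [-17.8, 8.9, 39.9]
width: 0.0231
clock: 34.25
tool_pos: [0.4919, -0.0722, 0.0604]
tool_rot: [-0.002, 0.708, 0.706, -0.003]
contact_force: [-20.3, 9.3, 42.2]
width: 0.023
t 34.25 tcp [491.9 -72.2  60.4] yax -0.21 z [-0.007 -0.002 -1.   ] F [-20.3   9.3  42.2] w 23.0 j7 -0.69
```

```bash
python3 -m pendant '[[[-0.3,0,1,0,0,0,1],[-0.3,0,3,0,0,0,1],[0,0,5,0,0,0,1],[0,0,0,0,0,0,1],[0,0,0,0,0,0,1]]]' 
python3 - <<'E'
from h import *
st(); shot('wrist','w4.png'); im,_,_=shot('side'); cv2.imwrite('pics/s4.png',cv2.resize(im[110:310,160:480],None,fx=2.4,fy=2.4,interpolation=cv2.INTER_CUBIC))
E
```

```text
clock: 34.88
tool_pos: [0.4911, -0.0736, 0.1489]
tool_rot: [0.0, 0.709, 0.705, -0.0]
contact_force: [-1.2, 0.6, -1.0]
width: 0.0235
t 34.88 tcp [491.1 -73.6 148.9] yax -0.3 z [ 0.    -0.001 -1.   ] F [-1.2  0.6 -1. ] w 23.5 j7 -0.53
```

View pics/w4.png

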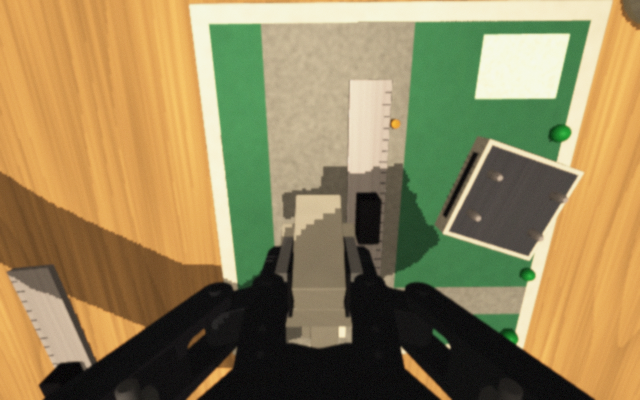

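View pics/s4.png

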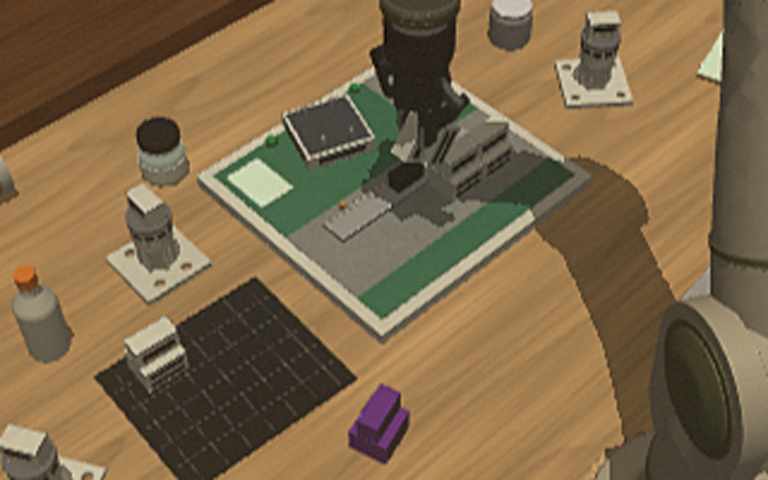

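The wrist view shows the held block at (320,260) tilted between the pads; the grip slackened. The side view shows the two placed blocks standing. I'll measure the tilt.

```bash
python3 - <<'E'
from h import *
from scipy.spatial import cKDTree
out=np.full((360,640,3),30,np.uint8)
for n,col in (('side',(0,255,255)),('wrist',(0,255,0)),('scene',(255,128,0))):
    im,d,k=shot(n); C=cloud(d,k)
    m=(d>0)&(abs(C[...,0]-.491)<.024)&(C[...,1]>-.16)&(C[...,1]<.0)&(C[...,2]>.09)&(C[...,2]<.19)
    P=C[m]*1000; c=im[m]
    # y->col (4 px/mm), z->row
    for p,cc in zip(P,c): cv2.circle(out,(int((p[1]+160)*4),int((180-p[2])*4)+0),2,cc.tolist() if 0 else col,-1)
    print(n,len(P))
cv2.imwrite('pics/yz.png',out)
E
```

```text
side 356
wrist 9376
scene 395
```

View pics/yz.png

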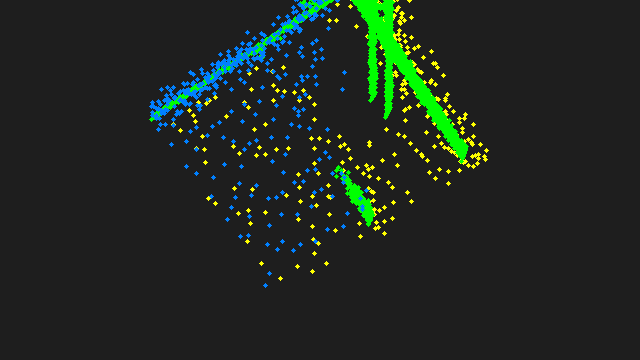

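```bash
python3 -m pendant '[[[-0.5,2.8,1,3,0,0,1],[-0.5,2.8,0,3,0,0,1],[-0.5,2.8,0,3,0,0,1],[-0.5,2.8,0,3,0,0,1],[-0.5,2.8,0,3,0,0,1]]]' 60
python3 -m pendant '[[[-0.5,2.8,0,3,0,0,1],[-0.5,2.8,0,3,0,0,1],[-0.5,2.8,0,3,0,0,1],[-0.5,2.8,0,3,0,0,1],[-0.5,2.8,0,3,0,0,1]]]' 
python3 -m pendant '[[[0,0,0,0,0,0,1],[0,0,0,0,0,0,1],[0,0,0,0,0,0,1],[0,0,0,0,0,0,1],[0,0,0,0,0,0,1]]]' 
python3 - <<'E'
from h import *
st(); tp=np.array(ctrl.observe()['tool_pos'])
for n in ('side','scene','wrist'):
    im,d,k=shot(n); C=cloud(d,k)
    m=(d>0)&(abs(C[...,0]-tp[0])<.024)&(abs(C[...,1]-tp[1]+.01)<.055)&(C[...,2]>.06)&(C[...,2]<tp[2]+.02)
    P=C[m]*1000; print(n,len(P),'zmin',np.percentile(P[:,2],[.5,2,10]), 'y',np.percentile(P[:,1],[1,99]))
    L=P[P[:,2]<np.percentile(P[:,2],3)]; print(L.mean(0))
E
```

```text
clock: 35.75
tool_pos: [0.4657, 0.0683, 0.1588]
tool_rot: [-0.093, 0.702, 0.7, 0.092]
contact_force: [0.3, 0.4, -1.9]
width: 0.023
clock: 36.38
tool_pos: [0.4408, 0.2082, 0.1588]
tool_rot: [-0.184, 0.684, 0.682, 0.183]
contact_force: [-0.4, -0.1, -0.8]
width: 0.0229
clock: 37.0
tool_pos: [0.4413, 0.2071, 0.1594]
tool_rot: [-0.183, 0.684, 0.682, 0.183]
contact_force: [-0.5, 0.2, -0.7]
width: 0.0231
t 37.0 tcp [441.3 207.1 159.4] yax -0.2 z [ 0.     0.5   -0.866] F [-0.5  0.2 -0.7] w 23.1 j7 -0.56
side 370 zmin [117.20603925 122.38866923 135.65795159] y [173.7654915  239.18024196]
[419.01261395 207.67722785 119.95670122]
scene 264 zmin [118.33678327 125.35021866 136.86508031] y [162.82235467 232.28392597]
[460.83876812 204.38068801 122.67913169]
wrist 4251 zmin [138.31005931 140.26615425 145.08591788] y [164.1198415  235.21859063]
[440.57611808 164.50960038 139.52727678]
```

```bash
python3 -m pendant '[[[0,0,-4,0,0,0,1],[0,0,-4,0,0,0,1],[0,0,-2.5,0,0,0,1],[0,0,-0.5,0,0,0,1],[0,0,0,0,0,0,1]]]' 
python3 -m pendant '[[[0,0,-0.2,0,0,0,1],[0,0,-0.2,0,0,0,1],[0,0,0,0,0,0,1],[0,0,0,0,0,0,1],[0,0,0,0,0,0,1]]]' 
python3 -c 'from h import *; st()'
```

```text
clock: 37.78
tool_pos: [0.4423, 0.2029, 0.0826]
tool_rot: [-0.178, 0.686, 0.683, 0.178]
contact_force: [0.2, -0.2, -0.5]
width: 0.0232
clock: 38.4
tool_pos: [0.4424, 0.2029, 0.0791]
tool_rot: [-0.178, 0.686, 0.683, 0.178]
contact_force: [0.6, 0.3, -2.1]
width: 0.0232
t 38.4 tcp [442.4 202.9  79.1] yax -0.25 z [ 0.001  0.487 -0.873] F [ 0.6  0.3 -2.1] w 23.2 j7 -1.25
```

```bash
python3 -m pendant '[[[0,0,-0.7,0,0,0,1],[0,0,-0.7,0,0,0,1],[0,0,-0.7,0,0,0,1],[0,0,-0.5,0,0,0,1],[0,0,-0.3,0,0,0,1]]]' 
python3 -m pendant '[[[0,0,-0.2,0,0,0,1],[0,0,0,0,0,0,1],[0,0,-0.2,0,0,0,1],[0,0,0,0,0,0,1],[0,0,0,0,0,0,1]]]' 
python3 -c 'from h import *; st()'
```

```text
clock: 39.02
tool_pos: [0.4424, 0.2029, 0.0498]
tool_rot: [-0.178, 0.686, 0.683, 0.178]
contact_force: [-1.4, -0.6, -0.2]
width: 0.0229
clock: 39.65
tool_pos: [0.4422, 0.2035, 0.0479]
tool_rot: [-0.178, 0.685, 0.683, 0.179]
contact_force: [-3.3, -12.0, 30.6]
width: 0.0231
t 39.65 tcp [442.2 203.5  47.9] yax -0.21 z [ 0.002  0.489 -0.872] F [ -3.3 -12.   30.6] w 23.1 j7 -1.86
```

```bash
python3 -m pendant '[[[0,0,0.2,0,0,0,1],[0,0,0,0,0,0,0.6],[0,0,0,0,0,0,0.3],[0,0,0,0,0,0,0],[0,0,0,0,0,0,0]]]' 
python3 -c 'from h import *; st()'
python3 -m pendant '[[[0,0,0,0,0,0,0],[0,-1,2,0,0,0,-0.5],[0,-2,4,0,0,0,-1],[0,-1,4,-3,0,0,-1],[0,-1,4,-3,0,0,-1]]]' 
python3 -m pendant '[[[0,0,2,-6,0,0,-1],[0,0,1,-6,0,0,-1],[0,0,0,-6,0,0,-1],[0,0,0,-4.7,0,0,-1],[0,0,0,0,0,0,-1]]]' 
python3 m4.py w5.png
```

```text
clock: 40.28
tool_pos: [0.4423, 0.2029, 0.0478]
tool_rot: [-0.178, 0.686, 0.683, 0.178]
contact_force: [-0.6, 0.2, -0.4]
width: 0.0425
t 40.27 tcp [442.3 202.9  47.8] yax -0.25 z [ 0.001  0.487 -0.873] F [-0.6  0.2 -0.4] w 42.5 j7 -1.84
clock: 40.9
tool_pos: [0.4433, 0.1554, 0.1805]
tool_rot: [-0.141, 0.695, 0.69, 0.142]
contact_force: [0.8, 0.1, 0.6]
width: 0.0855
clock: 41.52
tool_pos: [0.4437, 0.1578, 0.2104]
tool_rot: [-0.0, 0.708, 0.706, 0.004]
contact_force: [0.0, -0.3, -0.7]
width: 0.0857
t 41.52 tcp [443.7 157.8 210.4] yax -0.13 z [ 0.006  0.006 -1.   ] F [ 0.  -0.3 -0.7] w 85.7 j7 -1.21
px [415.  48.] zt 64.5 xy 530.3 278.1 size 24.5 52.0 jaw -3.3 col [210. 232. 236.]
px [518. 144.] zt 83.7 xy 636.1 191.7 size 16.2 47.3 jaw -7.6 col [66. 83. 93.]
px [316. 160.] zt 64.4 xy 440.4 176.7 size 23.7 52.0 jaw 0.4 col [227. 244. 245.]
px [180. 176.] zt 61.3 xy 300.4 160.2 size 25.1 51.8 jaw 18.6 col [150.  58. 147.]
px [618. 236.] zt 71.3 xy 766.7 90.6 size 37.4 52.8 jaw 17.3 col [25. 28. 33.]
px [  6. 318.] zt 67.6 xy 66.5 -23.4 size 7.3 59.0 jaw -18.0 col [52. 71. 84.]
```

View pics/w5.png

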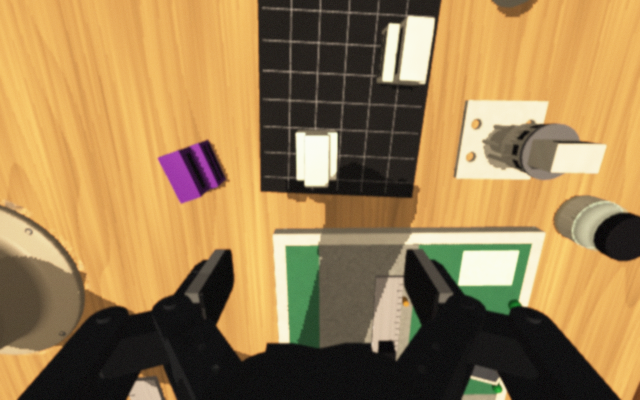

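The block stands upright again at (316,160), the other is at (408,50), and nothing else was disturbed. Before picking it up I'll check the row.

```bash
cat > row.py <<'E'
from h import *
for n in ('scene','side'):
    im,d,k=shot(n); C=cloud(d,k); h=C[...,2]
    m=((h>.07)&(h<.1)&(C[...,0]>.4)&(C[...,0]<.58)&(C[...,1]>-.26)&(C[...,1]<.06)).astype(np.uint8)
    N,L,S,_=cv2.connectedComponentsWithStats(m)
    for i in range(1,N):
        if S[i,4]>15: 
            P=C[L==i]; z=np.percentile(P[:,2],95); print(n,S[i,4],'z',round(z*1000),*rect(P[P[:,2]>z-.006]))
    q=(h>.0435)&(h<.056)&(C[...,0]>.515)&(C[...,0]<.57)&(C[...,1]>-.15)&(C[...,1]<-.05)
    if q.sum()>10: print(' grip',q.sum(),*rect(C[q]))
E
python3 row.py
python3 -m pendant '[[[-0.3,0.9,-5,-0.3,0.3,0.4,-1],[0,1,-5,0,0,0,-1],[0,0,-5,0,0,0,-1],[0,0,-1.5,0,0,0,-1],[0,0,-0.5,0,0,0,-1]]]' 60
python3 -m pendant '[[[0,0,0,0,0,0,-1],[0,0,0,0,0,0,-1],[0,0,0,0,0,0,-1],[0,0,0,0,0,0,-1],[0,0,0,0,0,0,-1]]]' 
python3 -c 'from h import *; st()'
```

```text
scene 355 z 83 [ 494.8 -174.3] [ 24.8 104.2] 0.2
 grip 123 [ 531.5 -115. ] [69.5 27.5] 75.9
side 258 z 81 [ 494. -168.] [106.4  25.7] 89.6
 grip 81 [ 535.1 -100. ] [53.8 29. ] 77.4
clock: 42.3
tool_pos: [0.4402, 0.1743, 0.0386]
tool_rot: [-0.002, 0.707, 0.707, -0.001]
contact_force: [-0.1, -0.5, 0.9]
width: 0.0853
clock: 42.92
tool_pos: [0.441, 0.1751, 0.0401]
tool_rot: [-0.0, 0.707, 0.708, 0.0]
contact_force: [0.9, -0.4, -0.0]
width: 0.0858
t 42.92 tcp [441.  175.1  40.1] yax 0.08 z [-0.     0.001 -1.   ] F [ 0.9 -0.4 -0. ] w 85.8 j7 -1.65
```

```bash
python3 -m pendant '[[[0,0,0,0,0,0,0],[0,0,0,0,0,0,1],[0,0,0,0,0,0,1],[0,0,0,0,0,0,1],[0,0,0,0,0,0,1]]]' 
python3 -m pendant '[[[0,0,2,0,0,0,1],[0,0,5,0,0,0,1],[0,0,4,0,0,0,1],[0.7,-3.8,0,0,0,0,1],[0.7,-3.8,0,0,0,0,1]]]' 
python3 -m pendant '[[[0.7,-3.8,0,0,0,0,1],[0.7,-3.8,0,0,0,0,1],[0.7,-3.8,0,0,0,0,1],[0.6,-3.8,0,0,0,0,1],[0.6,-3.7,0,0,0,0,1]]]' 
python3 -m pendant '[[[0,0,0,0,0,0,1],[0,0,0,0,0,0,1],[0,0,0,0,0,0,1],[0,0,-3,0,0,0,1],[0,0,0,0,0,0,1]]]' 
python3 - <<'E'
from h import *
st()
im,d,k=shot('wrist','w6.png'); C=cloud(d,k)*1000; h=C[...,2]
tp=np.array(ctrl.observe()['tool_pos'])*1000
for n,m in (('end face/top held',(abs(C[...,0]-tp[0])<24)&(abs(C[...,1]-tp[1])<45)&(h>tp[2]-45)&(h<tp[2]+20)),('bar',(h>24)&(h<31)&(C[...,0]>505)&(C[...,0]<560)&(C[...,1]>-60)&(C[...,1]<40)),('grip',(h>46)&(h<56)&(C[...,0]>510)&(C[...,0]<560)&(C[...,1]>-125)&(C[...,1]<-60))):
    P=C[m&(d>0)]; print(n,len(P)); 
    if len(P)>10: print(np.percentile(P,[2,10,50,90,98],axis=0).round(1).tolist())
E
```

```text
clock: 43.55
tool_pos: [0.4409, 0.1752, 0.0399]
tool_rot: [-0.0, 0.707, 0.708, 0.0]
contact_force: [0.1, -0.9, 2.2]
width: 0.023
clock: 44.18
tool_pos: [0.4551, 0.0983, 0.1503]
tool_rot: [0.0, 0.706, 0.708, 0.0]
contact_force: [0.7, -0.6, -1.4]
width: 0.0229
clock: 44.8
tool_pos: [0.4877, -0.0913, 0.1497]
tool_rot: [-0.001, 0.707, 0.708, -0.0]
contact_force: [0.5, 0.8, -0.7]
width: 0.0228
clock: 45.42
tool_pos: [0.4869, -0.089, 0.1189]
tool_rot: [-0.001, 0.706, 0.708, -0.001]
contact_force: [-0.3, -0.0, -0.5]
width: 0.0227
t 45.42 tcp [486.9 -89.  118.9] yax 0.21 z [-0.003  0.001 -1.   ] F [-0.3 -0.  -0.5] w 22.7 j7 -0.85
end face/top held 3872
[[464.6, -83.5, 85.7], [466.9, -81.5, 94.7], [486.6, -61.8, 114.5], [505.6, -61.4, 135.5], [508.0, -61.2, 138.9]]
bar 5036
[[517.1, -58.3, 25.0], [519.9, -51.0, 25.5], [534.5, -17.3, 26.4], [549.1, 11.7, 27.3], [551.9, 17.2, 27.8]]
grip 1391
[[525.1, -121.4, 47.1], [526.4, -117.5, 49.2], [534.3, -99.1, 50.2], [542.3, -81.9, 51.1], [544.2, -79.2, 51.6]]
```

```bash
python3 -m pendant '[[[0,0,-3,0.1,-0.2,-0.2,1],[0,0,-2,0,0,0,1],[0.2,0,-0.7,0,0,0,1],[0,0,0,0,0,0,1],[0,0,0,0,0,0,1]]]' 
python3 -m pendant '[[[0.3,0,-0.3,0,0,0,1],[0.2,0,0,0,0,0,1],[0.1,0,0,0,0,0,1],[0,0,0,0,0,0,1],[0,0,0,0,0,0,1]]]' 
python3 -m pendant '[[[0.1,0,0,0,0,0,1],[0,0,0,0,0,0,1],[0,0,0,0,0,0,1],[0,0,0,0,0,0,1],[0,0,0,0,0,0,1]]]' 
python3 -c 'from h import *; st()'
```

```text
clock: 46.1
tool_pos: [0.4904, -0.0897, 0.0637]
tool_rot: [0.001, 0.708, 0.706, 0.002]
contact_force: [0.3, -0.2, -1.8]
width: 0.0227
clock: 46.72
tool_pos: [0.4955, -0.09, 0.0598]
tool_rot: [0.0, 0.708, 0.706, 0.002]
contact_force: [-3.4, -0.8, 0.7]
width: 0.0227
clock: 47.35
tool_pos: [0.4958, -0.09, 0.0597]
tool_rot: [-0.0, 0.708, 0.706, 0.001]
contact_force: [-5.0, -0.3, 0.5]
width: 0.0228
t 47.35 tcp [495.8 -90.   59.7] yax -0.11 z [ 0.001  0.002 -1.   ] F [-5.  -0.3  0.5] w 22.8 j7 -0.98
```

```bash
python3 -m pendant '[[[0,0,-0.1,0,0,0.1,1],[0,0,-0.1,0,0,0,1],[0,0,-0.1,0,0,0,1],[0,0,0,0,0,0,1],[0,0,0,0,0,0,1]]]' 
python3 -m pendant '[[[0,0,0,0,0,0,0.4],[0,0,0,0,0,0,0],[0,0,0,0,0,0,0],[0,0,1,0,0,0,0],[0,0,4,0,0,0,0]]]' 
python3 -m pendant '[[[0,0,5,0,0,0,-1],[0.3,3.6,4,0,0,-0.3,-1],[0.3,3.6,0,0,0,-0.3,-1],[0.3,3.6,0,0,0,-0.3,-1],[0.3,3.6,0,0,0,-0.3,-1]]]' 
python3 -m pendant '[[[0.3,3.7,0,0,0,-0.3,-1],[0.3,3.7,0,0,0,-0.3,-1],[0.4,3.7,0,0,0,-0.3,-1],[0.4,3.7,0,0,0,-0.3,-1],[0.4,3.7,0,0,0,-0.4,-1]]]' >/dev/null
python3 -m pendant '[[[0.4,3.7,0,0,0,-0.4,-1],[0,0,0,0,0,0,-1],[0,0,0,0,0,0,-1],[0,0,0,0,0,0,-1],[0,0,0,0,0,0,-1]]]' >/dev/null
python3 m4.py; python3 row.py
```

```text
clock: 47.98
tool_pos: [0.4958, -0.09, 0.0569]
tool_rot: [-0.0, 0.707, 0.707, 0.001]
contact_force: [-5.0, -0.4, 4.7]
width: 0.0228
clock: 48.6
tool_pos: [0.4961, -0.0897, 0.1066]
tool_rot: [-0.001, 0.707, 0.707, 0.001]
contact_force: [0.6, 0.3, -0.9]
width: 0.0426
clock: 49.22
tool_pos: [0.509, 0.0553, 0.1977]
tool_rot: [0.001, 0.715, 0.699, 0.002]
contact_force: [0.3, -0.1, 0.6]
width: 0.0855
t 50.48 tcp [531.2 275.  196.9] yax -3.29 z [ 0.003  0.002 -1.   ] F [-0.2 -0.4  1.3] w 85.4 j7 -1.31
px [244.   1.] zt 63.5 xy 476.2 432.5 size 1.5 13.9 jaw 87.6 col [ 94. 117. 130.]
px [422.  94.] zt 84.5 xy 633.2 350.8 size 34.8 45.7 jaw -4.1 col [128. 163. 180.]
px [319. 177.] zt 64.4 xy 530.2 278.6 size 23.8 52.3 jaw -2.6 col [209. 227. 235.]
px [436. 240.] zt 83.6 xy 648.1 210.6 size 8.6 36.8 jaw -72.8 col [ 79.  98. 110.]
px [120. 289.] zt 61.1 xy 300.7 160.5 size 25.7 52.5 jaw 18.7 col [153.  57. 148.]
px [551. 313.] zt 71.1 xy 787.8 105.7 size 16.8 48.4 jaw 45.2 col [36. 44. 52.]
scene 167 z 84 [494.7 -89.2] [25.5 51.3] 0.1
scene 354 z 83 [ 494.6 -174.1] [104.3  26.2] 89.2
 grip 155 [ 530.2 -107.3] [30.1 82.8] 0.2
side 403 z 81 [ 493.4 -137.3] [ 26.1 165.2] 0.0
 grip 61 [534.9 -90.2] [23.7 58.2] 7.4
```

```bash
python3 -m pendant '[[[-0.1,0.35,-5,-0.1,0.2,0.4,-1],[0,0,-5,0,0,0,-1],[0,0,-4,0,0,0,-1],[0,0,-1.5,0,0,0,-1],[0,0,-0.2,0,0,0,-1]]]' >/dev/null
python3 -m pendant '[[[0,0,0,0,0,0,0],[0,0,0,0,0,0,1],[0,0,0,0,0,0,1],[0,0,0,0,0,0,1],[0,0,0,0,0,0,1]]]' 
python3 -m pendant '[[[0,0,2,0,0,0,1],[0,0,5,0,0,0,1],[0,0,4,0,0,0,1],[-0.5,-3.8,0,0,0,0.3,1],[-0.5,-3.8,0,0,0,0.3,1]]]' 
python3 -m pendant '[[[-0.5,-3.8,0,0,0,0.3,1],[-0.5,-3.8,0,0,0,0.3,1],[-0.5,-3.9,0,0,0,0.4,1],[-0.6,-3.9,0,0,0,0.4,1],[-0.6,-3.9,0,0,0,0.4,1]]]' 
python3 -m pendant '[[[-0.5,-3.9,0,0,0,0.3,1],[0,0,0,0,0,0,1],[0,0,-3,0,0,0,1],[0,0,0,0,0,0,1],[0,0,0,0,0,0,1]]]' 
python3 - <<'E'
from h import *
st()
im,d,k=shot('wrist'); C=cloud(d,k)*1000; h=C[...,2]
tp=np.array(ctrl.observe()['tool_pos'])*1000
m=(abs(C[...,0]-tp[0])<24)&(abs(C[...,1]-tp[1])<45)&(h>tp[2]-45)&(h<tp[2]+20)
P=C[m&(d>0)]; print(len(P),np.percentile(P,[2,10,50,90,98],axis=0).round(1).tolist())
E
```

```text
clock: 51.88
tool_pos: [0.5304, 0.2797, 0.0407]
tool_rot: [0.0, 0.724, 0.689, 0.001]
contact_force: [0.3, -1.5, 6.0]
width: 0.0232
clock: 52.5
tool_pos: [0.5198, 0.2032, 0.1516]
tool_rot: [0.0, 0.72, 0.694, 0.001]
contact_force: [-0.2, -1.2, -1.1]
width: 0.0227
clock: 53.12
tool_pos: [0.4926, 0.0095, 0.151]
tool_rot: [0.0, 0.709, 0.705, 0.0]
contact_force: [0.5, 0.6, -0.4]
width: 0.0229
clock: 53.75
tool_pos: [0.4883, -0.0274, 0.1209]
tool_rot: [-0.0, 0.707, 0.707, 0.0]
contact_force: [-0.3, 0.3, -0.8]
width: 0.023
t 53.75 tcp [488.3 -27.4 120.9] yax -0.04 z [ 0.     0.001 -1.   ] F [-0.3  0.3 -0.8] w 23.0 j7 -0.96
3774 [[465.9, -21.8, 86.4], [468.4, -20.2, 95.3], [488.0, -3.1, 115.7], [506.8, -2.7, 136.7], [509.2, -2.5, 140.0]]
```

```bash
python3 -m pendant '[[[0,0,-3,0,0,0,1],[0,0,-2,0,0,0,1],[0.2,0,-0.7,0,0,0,1],[0,0,0,0,0,0,1],[0,0,0,0,0,0,1]]]' 
python3 -m pendant '[[[0.2,0,-0.3,0,0,0,1],[0.2,0,0,0,0,0,1],[0.1,0,0,0,0,0,1],[0,0,0,0,0,0,1],[0,0,0,0,0,0,1]]]' 
python3 -m pendant '[[[0.1,0,0,0,0,0,1],[0,0,0,0,0,0,1],[0,0,0,0,0,0,1],[0,0,0,0,0,0,1],[0,0,0,0,0,0,1]]]' 
python3 -c 'from h import *; st()'
```

```text
clock: 54.42
tool_pos: [0.4904, -0.0282, 0.0637]
tool_rot: [0.0, 0.708, 0.706, 0.0]
contact_force: [-0.5, 1.1, -0.6]
width: 0.0228
clock: 55.05
tool_pos: [0.4948, -0.0284, 0.0599]
tool_rot: [-0.0, 0.708, 0.706, -0.0]
contact_force: [-0.5, -0.2, 0.2]
width: 0.0228
clock: 55.68
tool_pos: [0.4956, -0.0284, 0.0598]
tool_rot: [-0.0, 0.708, 0.706, -0.0]
contact_force: [-1.7, -0.0, -0.6]
width: 0.0225
t 55.67 tcp [495.6 -28.4  59.8] yax -0.11 z [-0.001  0.    -1.   ] F [-1.7 -0.  -0.6] w 22.5 j7 -1.1
```

```bash
python3 -m pendant '[[[0.1,0,0,0,0,0.1,1],[0,0,-0.1,0,0,0,1],[0,0,-0.1,0,0,0,1],[0,0,0,0,0,0,1],[0,0,0,0,0,0,1]]]' 
python3 -m pendant '[[[0,0,0,0,0,0,0.4],[0,0,0,0,0,0,0],[0,0,0,0,0,0,0],[0,0,1,0,0,0,0],[0,0,4,0,0,0,0]]]' 
python3 -m pendant '[[[0,0,5,0,0,0,-1],[0.4,-0.8,4,0,0,10,-1],[0.4,-0.8,0,0,0,10,-1],[0.4,-0.8,0,0,0,10,-1],[0.4,-0.8,0,0,0,10,-1]]]' 
python3 -m pendant '[[[0.4,-0.8,0,0,0,10,-1],[0.4,-0.8,0,0,0,10,-1],[0.4,-0.8,0,0,0,10,-1],[0.4,-0.8,0,0,0,10,-1],[0.4,-0.8,0,0,0,10,-1]]]' >/dev/null
python3 -m pendant '[[[0,0,0,0,0,0,-1],[0,0,0,0,0,0,-1],[0,0,0,0,0,0,-1],[0,0,0,0,0,0,-1],[0,0,0,0,0,0,-1]]]' >/dev/null
python3 - <<'E'
from h import *
st()
im,d,k=shot('wrist','w7.png'); C=cloud(d,k)*1000; h=C[...,2]
ok=(d>0)&(C[...,0]>440)&(C[...,0]<580)&(C[...,1]>-260)&(C[...,1]<60)
def comps(m,a):
    N,L,S,c=cv2.connectedComponentsWithStats(m.astype(np.uint8))
    return [(c[i].round(),C[L==i]/1000) for i in range(1,N) if S[i,4]>a]
for c,P in comps(ok&(h>70)&(h<90),60): print('top',c,*rect(P),'z',np.median(P[:,2]*1000).round(1))
for c,P in comps(ok&(h>46)&(h<55),60): print('mid',c,*rect(P),'z',np.median(P[:,2]*1000).round(1))
for c,P in comps(ok&(h>23.8)&(h<31),200): print('bar',c,*rect(P))
E
```

```text
clock: 56.3
tool_pos: [0.4959, -0.0286, 0.0577]
tool_rot: [-0.001, 0.707, 0.707, -0.001]
contact_force: [-4.8, 0.3, 0.1]
width: 0.0228
clock: 56.92
tool_pos: [0.4961, -0.0282, 0.1077]
tool_rot: [-0.002, 0.707, 0.707, -0.001]
contact_force: [0.1, 0.2, 0.9]
width: 0.0427
clock: 57.55
tool_pos: [0.513, -0.0607, 0.1987]
tool_rot: [0.0, 0.42, 0.907, -0.0]
contact_force: [-1.0, -0.5, -0.1]
width: 0.0857
t 58.8 tcp [ 532.9 -100.2  197.9] yax 89.96 z [-0. -0. -1.] F [-0.6  0.2 -0.6] w 85.5 j7 0.77
top [236. 146.] [ 493.8 -174.1] [104.3  24. ] 89.9 z 80.3
top [333. 146.] [494.1 -88.5] [24.5 51.9] 1.6 z 80.3
top [398. 146.] [493.9 -30.4] [24.  51.9] 0.0 z 80.3
mid [243. 125.] [ 477.8 -172.2] [106.9  27.6] 79.6 z 52.3
mid [331. 125.] [477.3 -88.7] [10.7 51. ] 0.6 z 52.3
mid [390. 135.] [493.8 -30.3] [43.4 52.1] 0.1 z 52.3
mid [249. 163.] [ 514.3 -174. ] [  8.9 103.6] 2.7 z 52.2
mid [332. 163.] [514.4 -88.2] [ 4.9 50.8] 0.3 z 52.3
mid [319. 181.] [ 534.5 -101.2] [44.1 20.4] 89.7 z 50.2
bar [319. 178.] [ 529.  -101.3] [ 57.3 240.1] 0.4
```

View pics/w7.png

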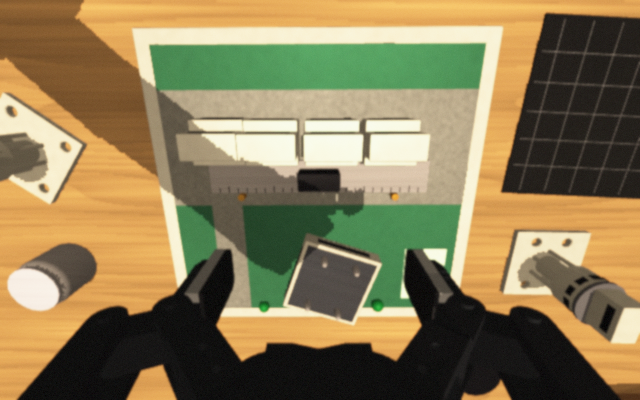

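The row is straight: the block tops read x = 493.8, 494.1 and 493.9, all flush with the bar, and the bar is still on its pins. Now I'll grip the bar along its length and lift it straight up.

```bash
python3 -m pendant '[[[0.25,-0.05,-5,0,0,0,-1],[0,0,-5,0,0,0,-1],[0,0,-4,0,0,0,-1],[0,0,-2,0,0,0,-1],[0,0,-1,0,0,0,-1]]]' 
python3 -m pendant '[[[0,0,0,0,0,0,-0.5],[0,0,0,0,0,0,0.2],[0,0,0,0,0,0,1],[0,0,0,0,0,0,1],[0,0,0,0,0,0,1]]]' 70
python3 -c 'from h import *; st()'
```

```text
clock: 59.48
tool_pos: [0.5351, -0.1006, 0.0268]
tool_rot: [-0.001, 0.0, 1.0, 0.0]
contact_force: [0.6, -0.3, 0.2]
width: 0.0853
clock: 60.1
tool_pos: [0.5359, -0.1008, 0.0292]
tool_rot: [0.001, 0.0, 1.0, -0.0]
contact_force: [-1.8, -0.6, 6.0]
width: 0.0428
t 60.1 tcp [ 535.9 -100.8   29.2] yax 89.98 z [ 0.001 -0.001 -1.   ] F [-1.8 -0.6  6. ] w 42.8 j7 0.52
```

```bash
python3 -m pendant '[[[0,0,0,0,0,0,1],[0,0,0.2,0,0,0,1],[0,0,0.3,0,0,0,1],[0,0,0.5,0,0,0,1],[0,0,0.7,0,0,0,1]]]' 
python3 -m pendant '[[[0.2,0,0.5,0,0,0,1],[0.4,0,1,0,0,0,1],[0.4,0,2,0,0,0,1],[0,0,4,0,0,0,1],[0,0,4,0,0,0,1]]]' 
python3 -c 'from h import *; st()'; python3 row.py
```

```text
clock: 60.72
tool_pos: [0.5354, -0.1009, 0.0452]
tool_rot: [-0.0, 0.0, 1.0, -0.0]
contact_force: [1.1, 0.2, -3.2]
width: 0.0426
clock: 61.35
tool_pos: [0.5453, -0.1006, 0.1613]
tool_rot: [-0.001, -0.0, 1.0, 0.0]
contact_force: [1.3, -1.1, -2.5]
width: 0.0426
t 61.35 tcp [ 545.3 -100.6  161.3] yax 90.02 z [-0.001  0.    -1.   ] F [ 1.3 -1.1 -2.5] w 42.6 j7 0.74
scene 169 z 84 [ 493.6 -175.7] [ 24.3 103.4] 1.3
side 551 z 81 [ 494.  -108.8] [ 28.2 223.3] 0.0
```

```bash
python3 -m pendant '[[[0,3.5,0.5,0,0,0,1],[-0.5,4,0,0,0,-5,1],[-1,4.2,0,0,0,-6,1],[-1,4.2,0,0,0,-6,1],[-1,4.2,0,0,0,-6,1]]]' 
python3 -m pendant '[[[-1,4.2,0,0,0,-6,1],[-1,4.2,0,0,0,-6,1],[-1,4,0,0,0,-6,1],[-0.9,0.8,0,0,0,-3,1],[0,0,0,0,0,0,1]]]' 
python3 -m pendant '[[[0,0,-3,0,0,0,1],[0,0,-4,0,0,0,1],[0,0,-4,0,0,0,1],[0,0,-2,0,0,0,1],[0,0,0,0,0,0,1]]]' 
python3 -c 'from h import *; st()'
```

```text
clock: 62.08
tool_pos: [0.5097, 0.1012, 0.1644]
tool_rot: [-0.001, 0.201, 0.98, -0.0]
contact_force: [0.7, -0.2, -3.5]
width: 0.0428
clock: 62.7
tool_pos: [0.4705, 0.2329, 0.1647]
tool_rot: [-0.0, 0.373, 0.928, -0.0]
contact_force: [0.6, -0.3, -2.4]
width: 0.0423
clock: 63.32
tool_pos: [0.4711, 0.2307, 0.0334]
tool_rot: [-0.001, 0.375, 0.927, -0.001]
contact_force: [-0.2, 0.4, -1.4]
width: 0.0427
t 63.33 tcp [471.1 230.7  33.4] yax 45.99 z [-0.003 -0.002 -1.   ] F [-0.2  0.4 -1.4] w 42.7 j7 -0.79
```

```bash
python3 -m pendant '[[[0,0,-1,-0.1,-0.2,0,1],[0,0,-0.6,0,0,0,1],[0,0,-0.2,0,0,0,1],[0,0,0,0,0,0,1],[0,0,0,0,0,0,1]]]' 
python3 -m pendant '[[[0,0,-0.2,0,0,0,1],[0,0,0,0,0,0,1],[0,0,-0.1,0,0,0,1],[0,0,0,0,0,0,1],[0,0,0,0,0,0,1]]]' 
python3 -c 'from h import *; st()'
```

```text
clock: 63.95
tool_pos: [0.4715, 0.2322, 0.0171]
tool_rot: [0.002, 0.375, 0.927, -0.0]
contact_force: [0.1, 0.2, -1.7]
width: 0.0426
clock: 64.58
tool_pos: [0.4714, 0.2321, 0.0139]
tool_rot: [0.002, 0.375, 0.927, -0.0]
contact_force: [-0.6, 0.5, -3.0]
width: 0.0423
t 64.58 tcp [471.4 232.1  13.9] yax 45.99 z [ 0.003 -0.002 -1.   ] F [-0.6  0.5 -3. ] w 42.3 j7 -0.85
```

```bash
python3 -m pendant '[[[0,0,-0.1,0,0,0,1],[0,0,-0.1,0,0,0,1],[0,0,0,0,0,0,1],[0,0,0,0,0,0,0.4],[0,0,0,0,0,0,-0.5]]]' 
python3 -m pendant '[[[0,0,0,0,0,0,-1],[0,0,0,0,0,0,-1],[0,0,3,0,0,0,-1],[0,0,5,0,0,0,-1],[0,0,5,0,0,0,-1]]]' 
python3 -m pendant '[[[0,0,5,0,0,5,-1],[3,-0.6,4,0,0,6,-1],[3,-0.7,0,0,0,6,-1],[3,-0.7,0,0,0,6,-1],[3,-0.7,0,0,0,6,-1]]]' >/dev/null
python3 -m pendant '[[[3,-0.7,0,0,0,6,-1],[3.2,-0.7,0,0,0,6,-1],[0,0,0,0,0,3,-1],[0,0,0,0,0,0,-1],[0,0,0,0,0,0,-1]]]' >/dev/null
cat > tw.py <<'E'
from h import *
import sys
st(); im,d,k=shot('wrist',sys.argv[1] if len(sys.argv)>1 else None); C=cloud(d,k); h=C[...,2]*1000
ok=(d>0)&(abs(C[...,0]-.655)<.09)&(abs(C[...,1]-.191)<.09)
for n,a,b in (('cabin',113,123),('roof',83,90),('flange',6,12)):
    q=ok&(h>a)&(h<b)
    if q.sum()>20: print(n,q.sum(),*rect(C[q]),'z',np.median(h[q]).round(1))
E
python3 tw.py w8.png
python3 - <<'E'
from h import *
for n in ('scene','side'):
    im,d,k=shot(n); C=cloud(d,k); h=C[...,2]
    q=(d>0)&(h>.02)&(h<.06)&(abs(C[...,0]-.471)<.05)&(abs(C[...,1]-.232)<.05); print(n,'grip on mat',*rect(C[q]),np.percentile(h[q],95))
    for l in ('straightedge_center',):
        for o in optics.masks_of(n,l):
            P=C[o['region']&(d>0)]; print(n,round(o['p'],2),*rect(P),np.median(P[:,2]))
E
python3 row.py
```

```text
clock: 65.2
tool_pos: [0.4715, 0.2323, 0.0119]
tool_rot: [0.002, 0.375, 0.927, -0.0]
contact_force: [-1.0, 0.5, -0.1]
width: 0.0591
clock: 65.82
tool_pos: [0.471, 0.2321, 0.143]
tool_rot: [0.001, 0.375, 0.927, -0.001]
contact_force: [1.1, -0.3, 0.3]
width: 0.0854
t 67.08 tcp [653.  191.3 231.9] yax 89.96 z [ 0.003  0.001 -1.   ] F [ 1.   0.6 -0.4] w 85.6 j7 0.49
cabin 1110 [654.6 189.1] [24. 40.] 89.2 z 116.3
roof 906 [653.  189.1] [51.  47.4] 88.2 z 86.3
flange 2866 [654.7 189.1] [90.1 89.6] 89.1 z 8.3
scene grip on mat [470.  228.2] [42.4 23.5] 42.3 0.03615875943094994
scene 0.74 [ 182.2 -329.2] [ 60.6 322. ] 5.1 0.008817268369823439
scene 0.73 [516.6 222.6] [192.4 271.3] 86.0 0.009536064076750228
side grip on mat [468.4 237. ] [43.3 22.3] 47.5 0.034863750229565386
side 0.69 [ 185.2 -336.3] [ 34.2 299.5] 3.6 0.005375943640060665
side 0.63 [470.3 235.7] [238.7  41.4] 45.9 0.007605865641153731
scene 682 z 84 [ 494.7 -116.1] [ 26.4 220.5] 0.1
 grip 44 [516.5 -98.7] [97.  3.] 89.8
side 545 z 81 [ 493.8 -108.9] [ 27.8 224. ] 0.3
```

View pics/w8.png

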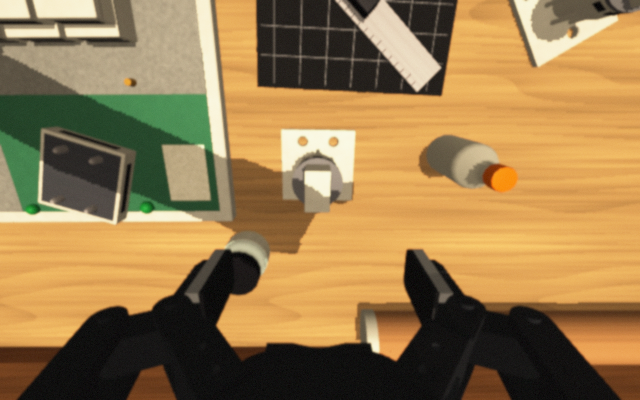

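The view shows tower 2 squared up at (318,185) with its holes at (303,142) and (333,142). The bar is on the mat, and the row (top-left) is intact.

```bash
python3 -m pendant '[[[0.2,-0.2,-5,0,0.2,-0.8,-1],[0,0,-4,0,0,0,-1],[0,0,-3,0,0,0,-1],[0,0,-1.5,0,0,0,-1],[0,0,-0.7,0,0,0,-1]]]' 
python3 -m pendant '[[[0,0,0,0,0,0,-0.2],[0,0,0,0,0,0,0.3],[0,0,0,0,0,0,1],[0,0,0,0,0,0,1],[0,0,0,0,0,0,1]]]' 80
python3 -m pendant '[[[0,0,0,0,0,0,1],[0,0,0,0,0,0,1],[0,0,0,0,0,0,1],[0,0,0.1,0,0,0,1],[0,0,0,0,0,0,1]]]'
python3 -c 'from h import *; st()'
```

```text
clock: 68.05
tool_pos: [0.6554, 0.1893, 0.0896]
tool_rot: [-0.0, 0.007, 1.0, 0.0]
contact_force: [-1.0, 0.3, 0.3]
width: 0.0855
clock: 68.68
tool_pos: [0.6558, 0.1897, 0.0908]
tool_rot: [0.001, 0.007, 1.0, 0.001]
contact_force: [0.2, 1.3, 6.1]
width: 0.0229
clock: 69.3
tool_pos: [0.6553, 0.1891, 0.0908]
tool_rot: [-0.0, 0.007, 1.0, 0.0]
contact_force: [-0.2, 0.7, 0.6]
width: 0.0226
t 69.3 tcp [655.3 189.1  90.8] yax 89.19 z [-0.     0.001 -1.   ] F [-0.2  0.7  0.6] w 22.6 j7 0.36
```

```bash
python3 -m pendant '[[[0,0,1,0,0,0,1],[0,0,2,0,0,0,1],[0,0,3,0,0,0,1],[0,0,3,0,0,0,1],[0,-2,0.5,0,0,-2.8,1]]]' 
python3 -m pendant '[[[0,-3,0,0,0,-3,1],[0,-4,0,0,0,-3,1],[0,-4,0,0,0,-3,1],[0,-4,0,0,0,-3,1],[0,-2,0,0,0,-3,1]]]' 
python3 -m pendant '[[[0,0,0,0,0,0,1],[0,0,0,0,0,0,1],[0,0,0,0,0,0,1],[0,0,0,0,0,0,1],[0,0,0,0,0,0,1]]]' 
cat > pod.py <<'E'
from h import *
import sys
st(); im,d,k=shot('wrist',sys.argv[1] if len(sys.argv)>1 else None); C=cloud(d,k); h=C[...,2]
s=ctrl.observe(); tp=np.array(s['tool_pos'])
ok=(d>0)&(abs(C[...,0]-.663)<.075)&(abs(C[...,1]+.087)<.075)
q=ok&(h>.039)&(h<.0465); print('podium top',q.sum(),*rect(C[q]),'z',np.median(h[q])*1000)
q=ok&(h>.049)&(h<.06); N,L,S,c=cv2.connectedComponentsWithStats(q.astype(np.uint8))
for i in range(1,N):
    if S[i,4]>8: print('stud',S[i,4],(C[L==i].mean(0)*1000).round(1))
q=(d>0)&(np.hypot(C[...,0]-tp[0],C[...,1]-tp[1])<.07)&(h>tp[2]-.087)&(h<tp[2]-.076)
print('held flange',q.sum(),*rect(C[q]),'z',np.median(h[q])*1000)
for z in range(0,1): pass
E
python3 pod.py w9.png
```

```text
clock: 69.92
tool_pos: [0.6557, 0.1711, 0.1892]
tool_rot: [0.002, 0.031, 1.0, 0.002]
contact_force: [0.5, -0.8, -4.5]
width: 0.0227
clock: 70.55
tool_pos: [0.6547, -0.0057, 0.1847]
tool_rot: [-0.001, 0.166, 0.986, -0.001]
contact_force: [-1.0, -0.2, -3.5]
width: 0.0227
clock: 71.18
tool_pos: [0.6554, -0.0002, 0.1859]
tool_rot: [-0.0, 0.161, 0.987, 0.0]
contact_force: [0.6, 0.3, -2.1]
width: 0.0225
t 71.17 tcp [ 6.554e+02 -2.000e-01  1.859e+02] yax 71.43 z [ 0.     0.001 -1.   ] F [ 0.6  0.3 -2.1] w 22.5 j7 0.42
podium top 5110 [658.9 -97.4] [70.1 92.7] 71.5 z 42.44369939363149
stud 63 [626.6 -93.7  54. ]
stud 62 [638.5 -58.   54.1]
stud 59 [ 684.8 -113.2   53.8]
stud 52 [696.7 -77.3  54.3]
held flange 6885 [654.7  -0.8] [90.5 90. ] 71.2 z 103.6362820416897
```

View pics/w9.png

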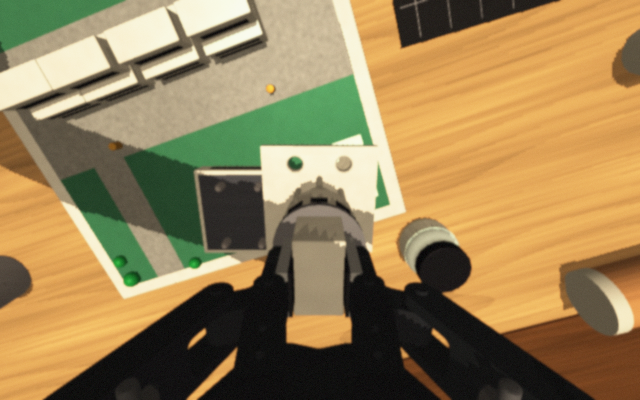

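The held flange and all four studs show in the same view, so the needed correction is a direct difference: +7 mm in x, −84.8 mm in y, +0.3°.

```bash
python3 -m pendant '[[[0.1,-2,0,0,0,0.3,1],[0.2,-2.5,0,0,0,0,1],[0.2,-2.5,0,0,0,0,1],[0.2,-1.5,0,0,0,0,1],[0,0,0,0,0,0,1]]]' 
python3 -m pendant '[[[0,0,-1.5,0,0,0,1],[0,0,-1.5,0,0,0,1],[0,0,0,0,0,0,1],[0,0,0,0,0,0,1],[0,0,0,0,0,0,1]]]' 
python3 -c 'from h import *; st()'
```

```text
clock: 71.85
tool_pos: [0.6624, -0.0878, 0.1855]
tool_rot: [-0.0, 0.16, 0.987, 0.0]
contact_force: [-0.7, 0.7, -4.1]
width: 0.0225
clock: 72.47
tool_pos: [0.6627, -0.0855, 0.1563]
tool_rot: [0.0, 0.159, 0.987, 0.001]
contact_force: [-0.0, -0.3, -3.4]
width: 0.0226
t 72.47 tcp [662.7 -85.5 156.3] yax 71.7 z [ 0.001  0.001 -1.   ] F [-0.  -0.3 -3.4] w 22.6 j7 0.53
```

```bash
python3 -m pendant '[[[0,0.05,-0.6,0,0,-0.1,1],[0,0,-0.3,0,0,0,1],[0,0,-0.2,0,0,0,1],[0,0,-0.2,0,0,0,1],[0,0,0,0,0,0,1]]]' 
python3 -c 'from h import *; st()'
python3 -m pendant '[[[0,0,-0.2,0,0,0,1],[0,0,-0.2,0,0,0,1],[0,0,-0.2,0,0,0,1],[0,0,0,0,0,0,1],[0,0,0,0,0,0,1]]]' 
python3 -c 'from h import *; st()'
```

```text
clock: 73.1
tool_pos: [0.6624, -0.0854, 0.1427]
tool_rot: [-0.0, 0.16, 0.987, 0.0]
contact_force: [0.0, -0.4, -2.2]
width: 0.0227
t 73.1 tcp [662.4 -85.4 142.7] yax 71.58 z [-0.     0.001 -1.   ] F [ 0.  -0.4 -2.2] w 22.7 j7 0.52
clock: 73.72
tool_pos: [0.6624, -0.0854, 0.1369]
tool_rot: [0.0, 0.16, 0.987, 0.0]
contact_force: [-0.2, 0.5, -3.2]
width: 0.0225
t 73.72 tcp [662.4 -85.4 136.9] yax 71.58 z [ 0.     0.001 -1.   ] F [-0.2  0.5 -3.2] w 22.5 j7 0.51
```

No contact force, and the studs are already in the holes. Lowering the rest.

```bash
python3 -m pendant '[[[0,0,-0.2,0,0,0,1],[0,0,-0.1,0,0,0,1],[0,0,0,0,0,0,1],[0,0,-0.1,0,0,0,1],[0,0,0,0,0,0,1]]]' 
python3 -c 'from h import *; st()'
python3 -m pendant '[[[0,0,-0.1,0,0,0,1],[0,0,0,0,0,0,1],[0,0,0,0,0,0,1],[0,0,0,0,0,0,1],[0,0,0,0,0,0,1]]]' 
python3 -c 'from h import *; st()'
```

```text
clock: 74.35
tool_pos: [0.6625, -0.0853, 0.1329]
tool_rot: [0.0, 0.16, 0.987, 0.0]
contact_force: [-0.9, 0.5, -3.8]
width: 0.0223
t 74.35 tcp [662.5 -85.3 132.9] yax 71.59 z [ 0.     0.001 -1.   ] F [-0.9  0.5 -3.8] w 22.3 j7 0.51
clock: 74.97
tool_pos: [0.6625, -0.0851, 0.1327]
tool_rot: [0.0, 0.16, 0.987, 0.0]
contact_force: [-2.1, 1.4, 5.9]
width: 0.023
t 74.97 tcp [662.5 -85.1 132.7] yax 71.59 z [ 0.001  0.001 -1.   ] F [-2.1  1.4  5.9] w 23.0 j7 0.51
```

```bash
python3 -m pendant '[[[0,0,0,0,0,0,0.6],[0,0,0,0,0,0,0],[0,0,0,0,0,0,-0.5],[0,0,0,0,0,0,-0.5],[0,0,2,0,0,0,-0.5]]]' 
python3 -m pendant '[[[0,0,4,0,0,0,-1],[0,0,4,0,0,0,-1],[-2,0,3,0,0,3,-1],[-4,0,0,0,0,5,-1],[-4,0,0,0,0,5,-1]]]' 
python3 -m pendant '[[[-4,0,0,0,0,5,-1],[0,0,0,0,0,0,-1],[0,0,0,0,0,0,-1],[0,0,0,0,0,0,-1],[0,0,0,0,0,0,-1]]]' 
cat > fin.py <<'E'
from h import *
st()
im,d,k=shot('wrist','w10.png'); C=cloud(d,k)*1000; h=C[...,2]
def comps(n,m,a):
    N,L,S,c=cv2.connectedComponentsWithStats((m&(d>0)).astype(np.uint8))
    for i in range(1,N):
        if S[i,4]>a: P=C[L==i]; print(n,c[i].round(),*rect(P/1000),'z',np.median(P[:,2]).round(1),np.percentile(P[:,2],[5,95]).round(1))
r=(C[...,0]>440)&(C[...,0]<560)&(C[...,1]>-260)&(C[...,1]<60)
comps('top',r&(h>70)&(h<90),60); comps('mid',r&(h>47)&(h<58),60)
p=(abs(C[...,0]-663)<75)&(abs(C[...,1]+87)<75)
comps('flange',p&(h>46)&(h<54),60); comps('cabin',p&(h>150)&(h<165),60)
for n in ('scene','side'):
    im,d,k=shot(n,n+'9.png'); C=cloud(d,k)*1000; h=C[...,2]
    r=(C[...,0]>340)&(C[...,0]<600)&(C[...,1]>90)&(C[...,1]<400)
    comps(n+' bar',r&(h>6.5)&(h<15),100)
    comps(n+' tower/cabins',(h>112)&(h<124)&(C[...,0]>400)&(C[...,0]<700)&(abs(C[...,1])<500),20)
E
python3 fin.py
```

```text
clock: 75.6
tool_pos: [0.6616, -0.0856, 0.1512]
tool_rot: [-0.001, 0.16, 0.987, 0.0]
contact_force: [-0.3, 0.5, 0.9]
width: 0.0639
clock: 76.22
tool_pos: [0.5616, -0.0848, 0.2634]
tool_rot: [0.001, 0.046, 0.999, 0.0]
contact_force: [-0.2, -0.3, 0.6]
width: 0.0852
clock: 76.85
tool_pos: [0.523, -0.0851, 0.2618]
tool_rot: [-0.0, 0.004, 1.0, 0.001]
contact_force: [-0.0, -0.4, -0.1]
width: 0.0854
t 76.85 tcp [523.  -85.1 261.8] yax 89.58 z [-0.     0.002 -1.   ] F [-0.  -0.4 -0.1] w 85.4 j7 0.89
top [238. 147.] [ 493.9 -173.9] [104.3  24.5] 89.6 z 80.3 [77.  81.5]
top [316. 146.] [493.4 -88.7] [51.8 24.4] 89.7 z 80.3 [78.4 81.5]
top [368. 145.] [493.8 -30.2] [52.2 24.5] 89.9 z 80.2 [77.8 81.5]
mid [243. 129.] [ 477.3 -173.8] [104.2  14.5] 87.0 z 52.3 [50.9 53.8]
mid [316. 129.] [477.1 -88.9] [10.3 50.6] 0.0 z 52.3 [50.3 54.1]
mid [364. 137.] [493.5 -30.4] [43.1 51.9] 0.1 z 52.3 [50.8 53.7]
mid [251. 159.] [ 513.3 -171.6] [ 23.9 106.2] 11.7 z 52.2 [50.8 53.4]
mid [316. 159.] [513.7 -88.6] [50.9  4.4] 89.4 z 52.1 [50.9 53.6]
flange [319. 257.] [661.8 -85.6] [90.3 91.2] 71.7 z 50.3 [48.8 51.6]
cabin [320. 320.] [661.3 -86. ] [24.5 40.7] 71.7 z 158.1 [152.2 159.3]
scene bar [363. 162.] [467.  230.7] [242.6  48.7] 45.3 z 9.8 [ 6.8 12.9]
scene tower/cabins [413. 103.] [476.8 453.9] [39.9 28.7] 27.1 z 115.6 [112.5 119.9]
scene tower/cabins [342. 255.] [ 672.8 -101.8] [41.9 12. ] 34.8 z 117.6 [113.3 121.9]
scene tower/cabins [201. 302.] [ 511.1 -429.7] [39.7 25.1] 52.1 z 116.6 [113.4 120.1]
side bar [255. 266.] [468.7 237. ] [238.8  38.9] 45.9 z 8.5 [ 6.7 11.9]
side tower/cabins [411. 118.] [ 508.6 -423.2] [40.7 28.8] 61.9 z 114.3 [112.6 116.6]
side tower/cabins [296. 147.] [649.7 -69.4] [47.  24.6] 49.3 z 117.8 [112.3 122.7]
side tower/cabins [171. 229.] [632.1 357.4] [21.5 10.4] 67.5 z 118.2 [114.4 123. ]
side tower/cabins [168. 293.] [476.4 460.4] [41.2 24.2] 29.9 z 115.1 [112.6 117.8]
```

View pics/w10.png

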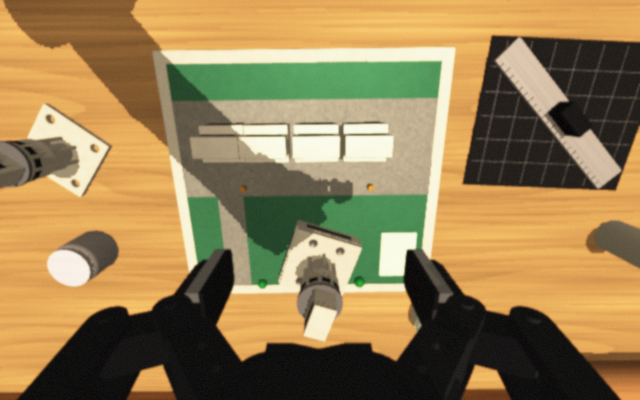

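View pics/side9.png

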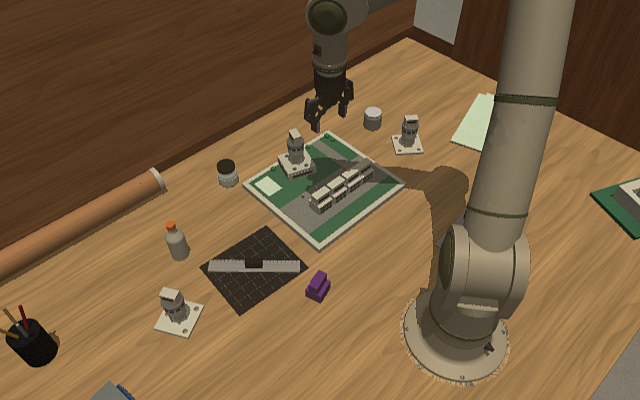

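The images show the row of four standing straight at (190–395,148), the tower seated on the studs, and the bar flat on the mat. Everything else looks untouched, so I'm handing in.

```bash
python3 -c 'from bench import ctrl; print(ctrl.close_job())'
```

```text
the job is handed in; nothing more can be done
None
```

The street model is finished and handed in at about 77 s of the 210 s allowed. No verdict was reported.

- **Straightedge:** I slid the smaller straightedge against both pins. After the row was built I lifted it straight up and laid it flat on the mat. It lies diagonally, reading about 239–243 mm long at 46°.
- **Row:** All four blocks stand in one line. The last wrist view put their tops at x = 493.4 to 493.9 mm, square to within about 0.4°, with no shift when the straightedge was lifted.
- **Tower:** Tower 2, the one with the rectangular hole pattern, is on the podium. Its flange top measured 50.3 mm against 50 mm expected when flush. The other two towers, the bystanders, the purple block and the larger straightedge were not touched.

**Mishap:** The third block I carried tilted about 57° in the grip. It was probably the grip slackening, possibly made worse by the contact. Lowering it pressed on the row with about 42 N vertically (47 N in all) at the wrist, above the 40 N allowed for arm or body contact. That load went through the held block rather than the arm, but I cannot rule out that it counts against the job.

It also pushed the first two blocks about 13 mm along the straightedge until they touched each other. I stood the tilted block upright on the mat and placed it again. As a result, the end block reached about 5 mm past the end of the straightedge, and the gaps between blocks are uneven.

The scene and side cameras disagree by about 6 mm in y, so I relied on the wrist camera for the final checks.

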